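# Roll the laminator roller home with the sprung float

## Robot

A 6-joint arm with a two-finger parallel gripper is mounted at the origin on the work surface. World frame = base frame: x ahead of the robot, y to its left, z up, the work surface at z = 0. Lengths are in mm, angles in degrees, forces in N, time in s.
With the tool pointing down it reaches from about 300 to 850 mm from the base axis. Payload 4.2 kg.
Tool frame: the origin (TCP) lies at the centre of the arm's flange, where the gripper is bolted on; the fingertips stand 191 mm ahead of it and the grasp point (between the pads) lies 172 mm ahead of it; z points along the fingers, x is the direction in which the jaws open and shut, and the axes are right-handed (so a half turn about z gives the same grasp; the last joint's range is limited). The gripper opens to 91 mm and grips with 3 to 60 N. Pads are 32 mm wide; open, the fingers measure 118 mm over their backs; the gripper's body (76 mm by 178 mm) begins 60 mm behind the grasp point.
Start: joints at [66.864, 18.312, 89.639, -0, 72.044, -1.146], TCP at [215.303, 533.167, 404.776] pointing down, gripper open.
Joint ranges: [-177.97, 177.97], [-48.28, 115.42], [12.27, 149.76], [-77.06, 257.06], [2.81, 150.46], [-146.56, 146.56]. Speed limits (degrees/s): [147.25, 147.25, 180, 180, 180, 180].

## Interface

Orientations are given as [roll, pitch, yaw] about the fixed x, y, z axes, in that order (R = Rz(yaw) Ry(pitch) Rx(roll)).
In Python, from workcell import telemetry, imaging, env gives the robot as it stands. The module is installed in compiled form; this text tells all that it offers.
- The arm moves only by the tool jog_arm, never from a script. Its argument "series" is a list of rows, each a list of 3 entries, a list of its own where there are three numbers: the shift along the world's x, y, z in mm, then the turn, a rotation vector about the world's x, y, z in rad, then the opening, from 0 (shut) to 1 (fully open). In form: [[[x, y, z], [ax, ay, az], jaw], ...]. A call has exactly 5 rows; each row is the pose to reach, as a shift and turn from the pose measured when the call began; what a row does not reach only later rows make up. A row lasts 1/12 s, in which the tool goes at most 41.7 mm and 7.16 degrees, less where a joint would pass 70% of its speed; a pose out of reach is approached as far as the arm can. A call with a gripper value outside its range is refused whole. The fingers move at their own pace and stop on an object; "squeeze" is the grip in N (left out, the last holds). Time passes only in rows, so rows that repeat a pose let the fingers close, or fill a call up. It gives the time, the measured TCP pose, the force and the opening at its end, in the units of the state.
- telemetry.state(): the state, without advancing time (a new reading comes with each control period).
- imaging.grab_frame(name): name is "side" or "top" or "wrist"; returns a dict with "pixels" (480x640x3 uint8, red, green, blue), "fov_y" (degrees; the focal length in pixels is half the picture's height over the tangent of half this angle, whatever the lens; pixels are square), "cx", "cy" (the principal point, pixels), "R" (3x3) and "t" (3): a world point X has camera coordinates R X + t; the wrist camera has in their place "T_tool_cam" (4x4, takes a point from camera to tool coordinates, whose origin is the TCP and whose axes are the tool frame's). Camera axes: x right, y down, z forward; pixel columns grow to the right and rows downward; lengths in mm; the calibration is good to about 2 mm. A picture is of the moment at which its call begins: read the wrist's pose just before it. There is no depth.
- env.job_done(): hands the job in, once; it reports no verdict.
The state is a dict: "time_s": time; "qpos": joint angles; "qvel": joint speeds; "effort": joint torques, N m; "ee_pos": TCP position; "ee_rot": TCP orientation; "force": force on the tool from outside, world axes, zero at the start; "torque": the same for the moment, N m; "gripper_width": finger opening in mm.
Only numpy, scipy, OpenCV 4.12 (cv2) and the standard library are available. Lean on these libraries where they do the work, as an engineer would, in place of code of your own. Each camera call takes 0.05 s, during which the arm holds its last target.

## Task

Pick up the hand float by its handle, lay its flat rubber face on top of the grey roller and roll the roller along the board under it, over the low ridge, until it lies home against the fence. Roll it only under the float's flat face, do not touch it with the gripper, lift it or let it run loose, and never press on it with more than 14 N, or its coating dents. Then set the float back down flat on the bench beside the board and leave everything else alone.

Things in the scene. Friction and masses are not known exactly. Their poses are not given: they have to be found in the camera images.
- rest: Grey base board fixed to the bench, 220 (x) by 215 mm (y -135 to 80 mm), top 6 to 12 mm above the bench. Origin on its top, under the axis of a roller lying home against the fence; z up. Before home (-y side) is a low rounded aluminium ridge along x, 3 mm high, 13 mm wide, crest 16 to 40 mm before home: not measured, to be found by feel. The roller is rolled towards +y.
- fence (a point): Middle of the face, on the roller's side, of the aluminium fence bar on the board, 25 mm past home; bar 200 mm along x, 34 mm high, 22 mm thick; axes as the board's. On its way the roller starts to climb 14 mm before the ridge's crest, rises 3 mm and is down 14 mm after it; pressed with less than about 6 N it slips there. Pressing grows as it climbs.
- roller_axis (a point): Centre of the loose roller: grey cylinder 50 mm across, 140 mm long, with steel journals (18 mm across) sticking out 20 mm at each end; about 0.8 kg. x is its axis, level, 25 mm above the board; y and z turn as it rolls. Starts 66 to 95 mm before home, nearly parallel to the fence. Rolls very freely; under a flat face it travels half as far as the face.
- float_handle (a point): Centre of the hand float's handle, 51 mm above its rubber face; z up. The float stands face down on the bench. Handle: wooden bar 32 mm wide (y), 90 mm long (x), 54 mm high (24 to 78 mm above the face). Under it a top plate 90 (x) by 150 mm (y), 18 to 24 mm above the face, then the sprung plate of the same outline. About 0.4 kg.
- float_face (a point): Centre of the flat rubber underside, 90 (x) by 150 mm (y), of the float's sprung plate; axes as the handle's. Pressed, the plate moves up towards the handle: it starts to give at 2.8 N and gives only 1 mm for each further 7 N; after 9 mm it is solid.
- tape: Bystander: a cardboard tape core, 90 mm in diameter and 50 mm high. Origin at the centre of its underside.
- tin: Bystander: a closed steel tin, 74 mm in diameter and 110 mm high. Origin at the centre of its underside.
- tray: Bystander: an open grey plastic tray 100 x 140 x 40 mm. Origin at the centre of its underside.
There are look-alikes about, which are no part of the job. Leave any yellow look-alike of the part that bears roller_axis alone. Of the things that look like the part that bears float_handle, the larger one is meant.

How it is judged (in metres and radians):
On the way, in this order (a step that is already met when the one before it is completed fails the run):
1. the float's flat face presses on top of the roller (contact force between float and roller above 1.5 N and z of roller_axis in the frame of float_face below -0.021 m), for 0.2 s.
2. the roller has come home against the fence with the float still pressing on top of it (y of roller_axis in the frame of rest above -0.004 m and contact force between float and roller above 1 N and z of roller_axis in the frame of float_face below -0.021 m), for 0.1 s.
At the end, for the whole second after the job is handed in: The roller rests on the board past the ridge: axis within 4 mm of home, within 0.05 rad of parallel to the fence, its middle within 40 mm of the fence's middle. The float stands released, face down flat on the bench (face under 6 mm up, tilt under 0.06 rad), not touching the roller (y of roller_axis in the frame of rest between -0.004 and 0.003 m and x of roller_axis in the frame of rest between -0.04 and 0.04 m and z of roller_axis in the frame of rest below 0.028 m and angle between the x axis of roller_axis and the x axis of rest, either way round below 0.05 rad and linear speed of each of roller, float below 0.02 m/s and height (world z) of float_face below 0.006 m and angle between float_face's own z axis and vertical below 0.06 rad and contact force between float and roller below 0.1 N).
It fails at once if the float presses or pushes on the roller with more than 14 N (contact force between float and roller above 14 N).
It fails at once if the roller is pushed with the float's edge or side instead of under its flat face (contact force between float and roller above 1 N and z of roller_axis in the frame of float_face above -0.018 m).
It fails at once if the gripper or arm touches the roller (contact force between any of the fingers, the arm and roller above 0.5 N).
It fails at once if the roller runs loose (faster than 0.25 m/s) or is lifted (linear speed of roller above 0.25 m/s or z of roller_axis in the frame of rest above 0.04 m).
It fails at once if a bystander is moved by more than 15 mm (distance of any of tape, tin, tray from where it was at the start of the episode above 0.015 m).
It also fails if it takes over 72 s, if anything falls off the work surface, if the arm or the gripper's body presses on something with over 40 N, if the wrist force passes 120 N, or if a joint passes its speed limit or range.

## Working session

There is one attempt and no reset: what is moved stays moved. The work goes in short steps, Python scripts to look and compute and a tool call to move; the robot and the scene stay as the last step left them, time stands still between calls to the robot, and variables do not carry over. Pictures are saved under pics/ and viewed, and the job is handed in when it is done.

Besides the shell and the picture viewer there is one more tool, called by a JSON object that holds its "api" and its "payload", one argument or row to a line. jog_arm: Moves the arm, as the interface text tells. Its arguments: {"type":"object","properties":{"series":{"type":"array"},"squeeze":{"type":"number"}},"required":["series"]}

```bash
mkdir -p pics
python3 - <<'E'
from workcell import telemetry, imaging
import cv2,json
s=telemetry.state();print(s)
for n in ["side","top","wrist"]:
    f=imaging.grab_frame(n)
    cv2.imwrite(f"pics/{n}0.png",f["pixels"][:,:,::-1])
    print(n,{k:(v.tolist() if hasattr(v,'tolist') else v) for k,v in f.items() if k!="pixels"})
E
```

```text
{'time_s': 0.0, 'qpos': array([ 6.68637844e+01,  1.83499157e+01,  8.97074641e+01, -1.30471125e-03,
        7.20431066e+01, -1.14646285e+00]), 'qvel': array([ 0.08650742, -0.04930284, -0.11253189,  0.05801105,  0.00992932,
        0.09959243]), 'effort': array([ 7.38797098e-04, -4.12459910e+01, -2.31981021e+01,  7.25237536e-02,
        4.57353937e-02, -1.47010137e-04]), 'ee_pos': array([215.24045378, 533.0018141 , 403.93011402]), 'ee_rot': array([-1.79999230e+02,  1.00491122e-01,  6.80106512e+01]), 'force': array([0.27144974, 0.30429372, 0.87451393]), 'torque': array([0.05361306, 0.03602873, 0.05251729]), 'gripper_width': 91.5145944432689}
side {'fov_y': 53.99517893054335, 'cx': 324.6075668872428, 'cy': 244.24523702407734, 'R': [[0.9430929026112558, -0.3325273208721323, 0.0011652973345225258], [-0.19270858377523944, -0.5493970388516152, -0.8130352362846387], [0.27099663980134037, 0.7665431981138954, -0.5822133171284418]], 't': [-517.8666942888519, 225.1458744750669, 906.9175417904308]}
top {'fov_y': 42.53870730044228, 'cx': 325.4523408417092, 'cy': 253.4629601156823, 'R': [[0.0045567531348794385, -0.9999889541424573, 0.001152212628925934], [-0.9776312310884236, -0.004697156303434713, -0.21027389929136334], [0.21027698875863962, -0.00016827280111322992, -0.9776418360948264]], 't': [89.69586854114631, 571.3397277687211, 1277.966024829743]}
wrist {'fov_y': 64.37919216589142, 'cx': 314.1025255525714, 'cy': 240.80936840165978, 'T_tool_cam': [[0.9999996090296781, 0.0007750390842096737, -0.0004257404236014227, -0.8555552809644817], [-0.0006268291225543905, 0.9608907574578585, 0.2769269927567798, -77.67371545659941], [0.0006237192809739375, -0.2769266176200483, 0.960890867595159, 17.820773718628836], [0.0, 0.0, 0.0, 1.0]]}
```

View pics/side0.png

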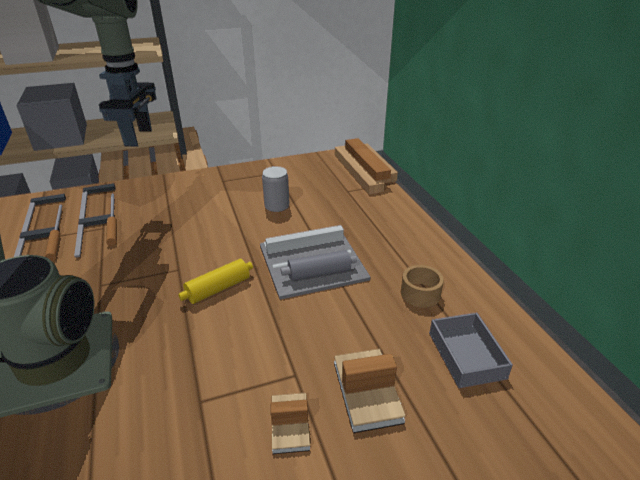

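View pics/top0.png

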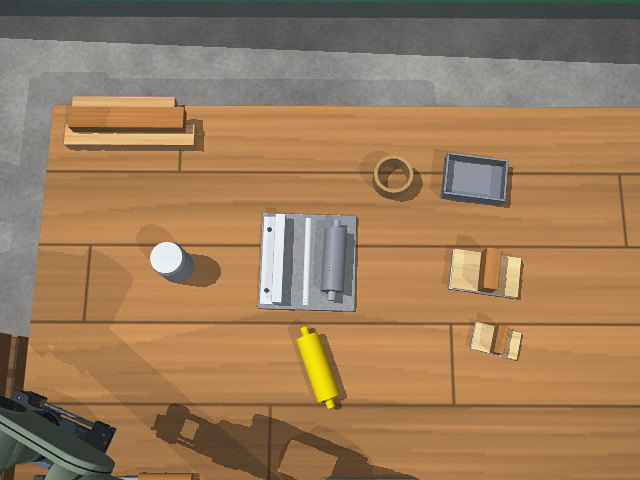

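View pics/wrist0.png

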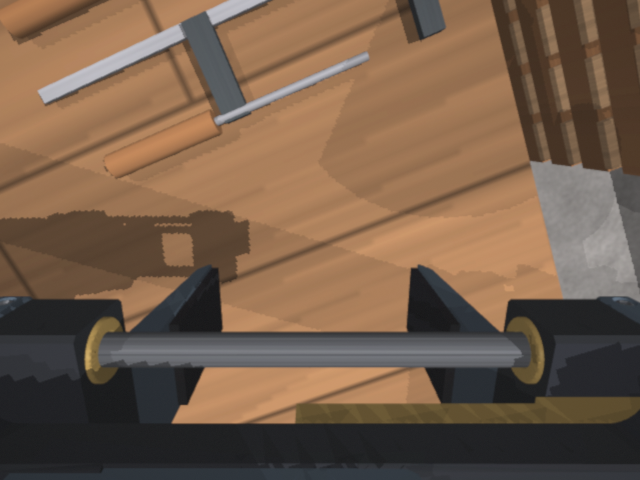

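The top picture shows the candidates below:
- **Float:** large float at (486,273), small look-alike at (497,341), and a long wooden plane-like block at (130,120). 
- **Roller:** grey at (334,260), yellow look-alike at (319,368). 
- **Choice:** the float at (486,273), about 72x45 px (150x94 mm), matches the description. The roller is the grey one.

I'll check the choice in a close crop.

```bash
cat > h.py <<'E'
import numpy as np,cv2
from workcell import telemetry, imaging
from scipy.spatial.transform import Rotation as Ro
def foc(f): return 240/np.tan(np.radians(f["fov_y"]/2))
def grab(n):
    if n=="wrist":
        s=telemetry.state()
    f=imaging.grab_frame(n)
    if n=="wrist":
        Rw=Ro.from_euler('xyz',s["ee_rot"],degrees=True).as_matrix()
        T=np.array(f["T_tool_cam"]); Rc=Rw@T[:3,:3]; c=Rw@T[:3,3]+s["ee_pos"]
        f["R"]=Rc.T; f["t"]=-Rc.T@c
    f["R"]=np.array(f["R"]);f["t"]=np.array(f["t"])
    return f
def ray(f,u,v):
    d=np.array([(u-f["cx"])/foc(f),(v-f["cy"])/foc(f),1.]); 
    return -f["R"].T@f["t"], f["R"].T@d
def onz(f,u,v,z):
    c,d=ray(f,u,v); return c+d*(z-c[2])/d[2]
def proj(f,X):
    p=f["R"]@np.array(X,float)+f["t"]; return p[0]/p[2]*foc(f)+f["cx"],p[1]/p[2]*foc(f)+f["cy"]
def tri(fs,uvs):
    A=np.zeros((3,3));b=np.zeros(3)
    for f,(u,v) in zip(fs,uvs):
        c,d=ray(f,u,v); d/=np.linalg.norm(d); P=np.eye(3)-np.outer(d,d); A+=P;b+=P@c
    return np.linalg.solve(A,b)
E
python3 - <<'E'
from h import *
f=grab("top");g=grab("side")
a=f["pixels"][200:325,240:370];b=f["pixels"][230:370,430:540]
c=g["pixels"][220:300,250:380]; d=g["pixels"][340:470,255:415]
for n,i,k in (("a",a,6),("b",b,6),("c",c,6),("d",d,5)):
    cv2.imwrite(f"pics/crop_{n}.png",cv2.resize(i[:,:,::-1],None,fx=min(k,600/i.shape[0],800/i.shape[1]),fy=min(k,600/i.shape[0],800/i.shape[1]),interpolation=cv2.INTER_CUBIC));
E
```

```text
(no output)
```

View pics/crop_a.png

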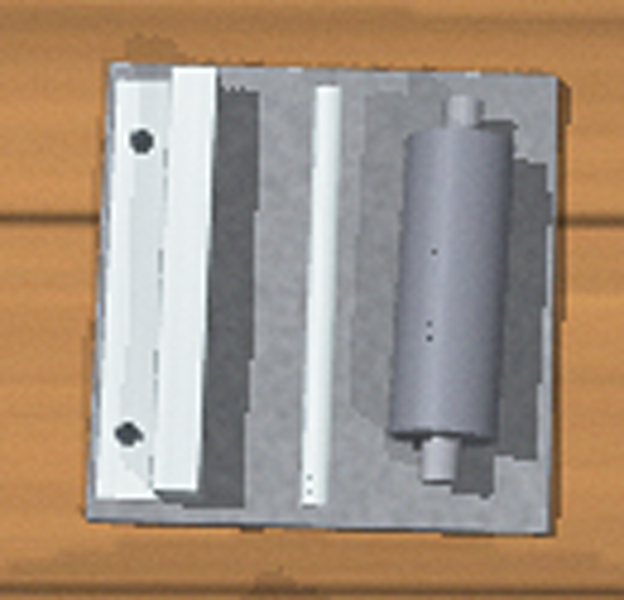

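View pics/crop_b.png

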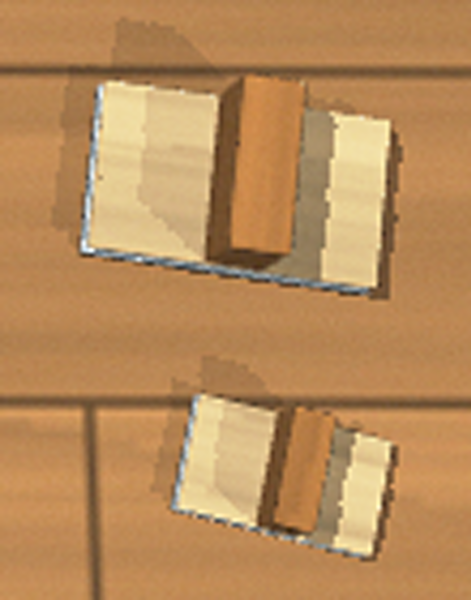

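View pics/crop_c.png

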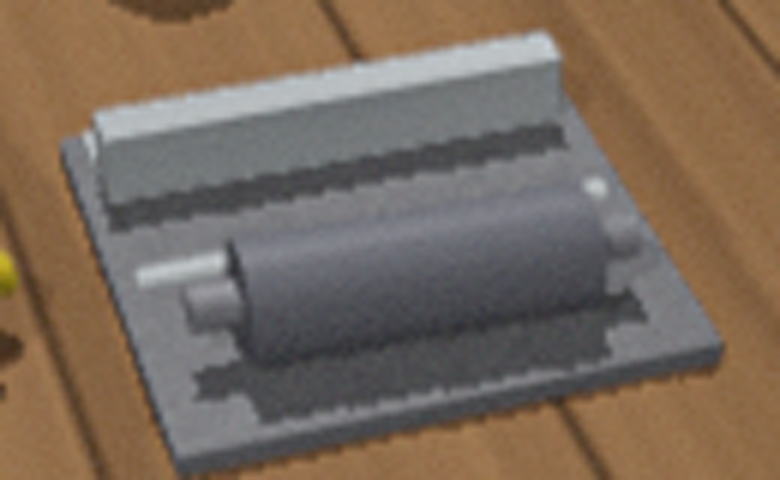

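View pics/crop_d.png

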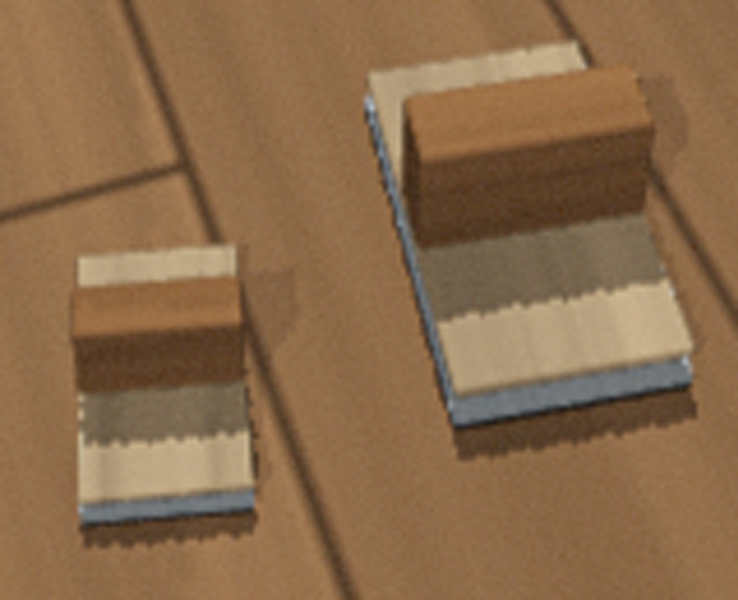

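The crops confirm the choice: the large float at top px (486,273) has the tan plate and brown handle. The grey roller is at (334,260), with a white ridge strip at about (306,261). Next I'll convert these to rough world positions.

Run:
```python
from h import *
f=grab("top")
def C(k,ox,oy): return lambda p:((p[0]+.5)/k-.5+ox,(p[1]+.5)/k-.5+oy)
A=C(4.8,240,200);B=C(600/140,430,230)
zb=9
def P(n,pts,cv,z):
    r=np.array([onz(f,*cv(p),z) for p in pts]); print(n,r[:,:2].round(1).tolist()); return r
P("board",[(112,65),(557,77),(550,533),(88,520)],A,zb)
P("fence top front edge",[(216,68),(197,490)],A,zb+34)
P("ridge mid ends",[(327,87),(313,503)],A,zb+3)
P("roller journal ends",[(466,97),(438,481)],A,zb+25)
r=P("float plate",[(98,82),(393,120),(378,285),(88,245)],B,24);print(r.mean(0))
r=P("handle top",[(245,77),(305,83),(290,258),(231,247)],B,78);print(r.mean(0))
P("small",[(197,393),(395,435),(372,556),(175,508)],B,15)
for n,u,v in(("tin",172,248),("tape",393,175),("tray",476,180)): print(n,onz(f,u,v,110 if n=="tin" else 45))
```

```text
board [[675.7, 235.9], [670.8, 23.7], [452.9, 28.2], [457.9, 241.3]]
fence top front edge [[664.9, 183.9], [467.5, 188.8]]
ridge mid ends [[664.5, 133.2], [465.9, 137.5]]
roller journal ends [[653.9, 67.5], [473.3, 80.1]]
float plate [[591.0, -191.7], [571.4, -344.4], [484.8, -331.3], [504.9, -183.2]]
[ 538.03552564 -262.64092755   24.        ]
handle top [[581.8, -254.0], [578.8, -283.9], [490.2, -271.6], [495.6, -242.8]]
[ 536.61169975 -263.10058662   78.        ]
small [[429.9, -238.0], [409.0, -338.1], [347.9, -322.7], [371.5, -224.1]]
tin [570.46045092 413.57433991 110.        ]
tape [756.35583117 -59.42474674  45.        ]
tray [ 745.42250255 -246.45455836   45.        ]
```

{"api": "jog_arm", "payload": {
  "series": [
    [[17, -36, 0], [0, 0, 0.06], 1],
    [[34, -72, 0], [0, 0, 0.12], 1],
    [[51, -108, 0], [0, 0, 0.18], 1],
    [[68, -144, 0], [0, 0, 0.24], 1],
    [[85, -180, 0], [0, 0, 0.3], 1]
  ]
}}

```text
time_s: 0.72
ee_pos: [300.5, 351.4, 404.5]
ee_rot: [180.0, 0.0, 85.4]
force: [0.7, 0.2, 0.1]
gripper_width: 91.5
```

{"api": "jog_arm", "payload": {
  "series": [
    [[17, -37, 0], [0, 0, 0.03], 1],
    [[34, -74, 0], [0, 0, 0.06], 1],
    [[51, -111, 0], [0, 0, 0.06], 1],
    [[68, -148, 0], [0, 0, 0.06], 1],
    [[85, -180, 0], [0, 0, 0.06], 1]
  ]
}}

```text
time_s: 1.13
ee_pos: [385.6, 169.2, 404.7]
ee_rot: [180.0, 0.0, 88.8]
force: [1.1, 0.5, 0.3]
gripper_width: 91.3
```

{"api": "jog_arm", "payload": {
  "series": [
    [[0, -20, 0], [0, 0, 0], 1],
    [[0, -39, 0], [0, 0, 0], 1],
    [[0, -39, 0], [0, 0, 0], 1],
    [[0, -39, 0], [0, 0, 0], 1],
    [[0, -39, 0], [0, 0, 0], 1]
  ]
}}

```text
time_s: 1.55
ee_pos: [385.6, 130.6, 404.8]
ee_rot: [179.9, -0.0, 88.8]
force: [0.2, 0.8, 0.1]
gripper_width: 90.9
```

Run:
```python
from h import *
import pickle
f=grab("wrist"); pickle.dump(f,open("wb.pkl","wb"))
cv2.imwrite("pics/wb.png",f["pixels"][:,:,::-1])
print(telemetry.state()["ee_pos"])
```

```text
[385.59323366 130.91660355 404.77882075]
```

View pics/wb.png

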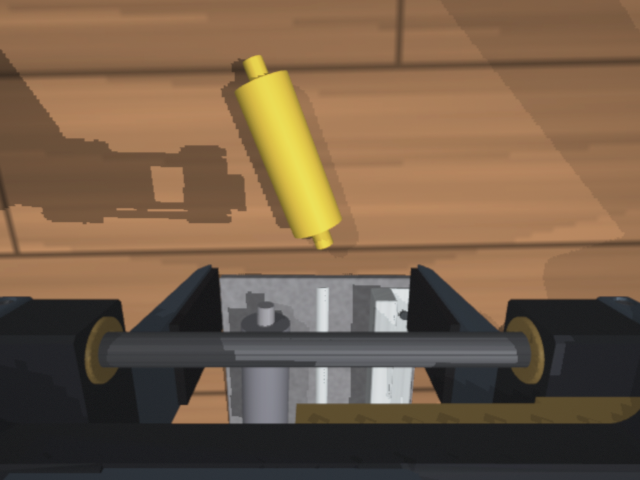

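The image's top points toward the base, and the gripper hides the rows below about 265. I'll move the camera over the board.

{"api": "jog_arm", "payload": {
  "series": [
    [[38, 0, 0], [0, 0, 0], 1],
    [[76, 0, 0], [0, 0, 0], 1],
    [[114, 0, 0], [0, 0, 0], 1],
    [[152, 0, 0], [0, 0, 0], 1],
    [[190, 0, 0], [0, 0, 0], 1]
  ]
}}

```text
time_s: 2.02
ee_pos: [577.3, 132.5, 404.5]
ee_rot: [179.9, -0.0, 89.0]
force: [-0.4, 0.0, 0.5]
gripper_width: 91.2
```

{"api": "jog_arm", "payload": {
  "series": [
    [[30, 0, 0], [0, 0, 0], 1],
    [[45, 0, 0], [0, 0, 0], 1],
    [[45, 0, 0], [0, 0, 0], 1],
    [[45, 0, 0], [0, 0, 0], 1],
    [[45, 0, 0], [0, 0, 0], 1]
  ]
}}

```text
time_s: 2.43
ee_pos: [621.4, 133.5, 404.1]
ee_rot: [-180.0, -0.0, 89.1]
force: [-0.4, 0.7, 0.9]
gripper_width: 91.1
```

Run:
```python
from h import *
import pickle
f=grab("wrist"); pickle.dump(f,open("wb.pkl","wb"))
cv2.imwrite("pics/wb2.png",cv2.resize(f["pixels"][0:300,150:500,::-1],None,fx=2,fy=2,interpolation=cv2.INTER_CUBIC))
print(telemetry.state()["ee_pos"])
```

```text
[621.17564958 133.28820194 404.54494971]
```

View pics/wb2.png

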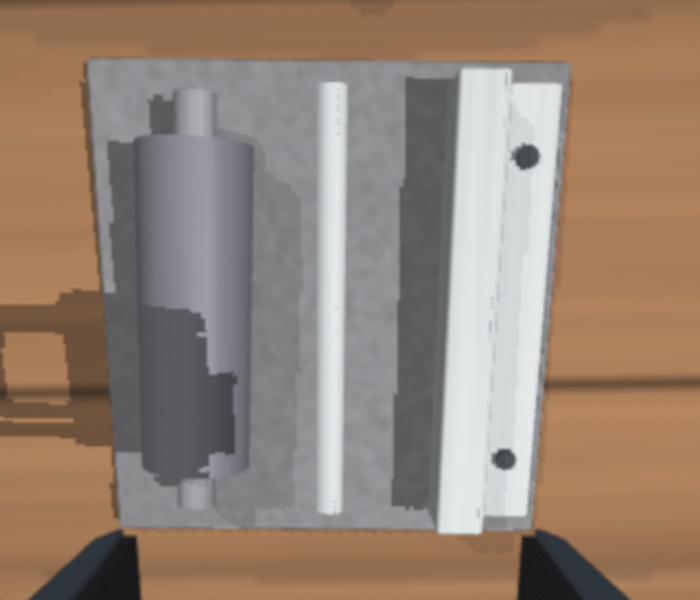

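The crop (2x, offset 150,0) shows the board corners at about (86,61), (570,62), (532,528) and (120,526). The ridge runs from (333,83) to (330,513), the fence's top front edge from (461,68) to (437,533), and the roller's edges from 135–253 (row 145) to 143–249 (row 465).

Run:
```python
from h import *
import pickle
f=pickle.load(open("wb.pkl","rb"))
cv=lambda p:((p[0]+.5)/2-.5+150,(p[1]+.5)/2-.5)
W=lambda p,z:onz(f,*cv(p),z)
for zb in (6,9,12):
    c=[W(p,zb) for p in [(86,61),(570,62),(532,528),(120,526)]]
    print(zb,[round(np.linalg.norm(c[i]-c[(i+1)%4])) for i in range(4)],np.round(c,1)[:,:2].tolist())
    c=np.array(c);ctr=c.mean(0)
    print("yaw edges",np.degrees(np.arctan2(*(c[2]-c[1])[[1,0]])),np.degrees(np.arctan2(*(c[3]-c[0])[[1,0]])),"ctr",ctr[:2])
    fe=[W(p,zb+34) for p in [(461,68),(437,533)]]; print("fence",np.round(fe,1)[:,:2].tolist(),np.linalg.norm(fe[1]-fe[0]))
    ri=[W(p,zb+3) for p in [(333,83),(330,513)]]; print("ridge",np.round(ri,1)[:,:2].tolist())
    for r,(l,q) in ((145,(135,253)),(300,(139,251)),(465,(143,249))):
        cc,d1=ray(f,*cv((l,r)));_,d2=ray(f,*cv((q,r)))
        # use mean angle in plane (y vs -z)
        a=(np.arctan2(d1[1],-d1[2])+np.arctan2(d2[1],-d2[2]))/2
        dx=(d1[0]/-d1[2]+d2[0]/-d2[2])/2; h=cc[2]-(zb+25)
        print(" roll",round(cc[0]+dx*h,1),round(cc[1]+np.tan(a)*h,1), "R",round(h/np.cos(a)*np.sin((np.arctan2(d2[1],-d2[2])-np.arctan2(d1[1],-d1[2]))/2),1))
    j=[W(p,zb+25) for p in [(196,92),(197,506)]];print(" journals",np.round(j,1)[:,:2].tolist())
```

```text
6 [217, 221, 218, 220] [[454.7, 26.1], [458.4, 243.0], [679.4, 238.9], [675.0, 21.4]]
yaw edges -1.0641661124139743 -1.2362851178145124 ctr [566.88477962 132.33835802]
fence [[467.5, 188.8], [669.1, 183.8]] 201.65522660451063
ridge [[465.9, 136.6], [668.5, 132.3]]
 roll 493.6 76.6 R 25.0
 roll 558.5 72.9 R 25.0
 roll 635.9 68.5 R 25.1
 journals [[473.0, 78.5], [656.6, 67.4]]
9 [215, 219, 216, 219] [[455.4, 27.0], [459.1, 242.1], [678.3, 238.0], [674.0, 22.3]]
yaw edges -1.0641661124139754 -1.2362851178145122 ctr [566.69930338 132.34897143]
fence [[468.2, 188.3], [668.0, 183.4]] 199.90865123187092
ridge [[466.5, 136.6], [667.5, 132.3]]
 roll 494.1 77.1 R 24.8
 roll 558.4 73.5 R 24.8
 roll 635.1 69.1 R 24.8
 journals [[473.6, 79.0], [655.6, 67.9]]
12 [213, 218, 214, 217] [[456.1, 27.8], [459.7, 241.2], [677.3, 237.2], [673.0, 23.2]]
yaw edges -1.0641661124139767 -1.2362851178145113 ctr [566.51382715 132.35958484]
fence [[468.8, 187.8], [666.9, 183.0]] 198.16207585923138
ridge [[467.1, 136.6], [666.5, 132.4]]
 roll 494.5 77.6 R 24.6
 roll 558.3 74.0 R 24.6
 roll 634.3 69.6 R 24.6
 journals [[474.2, 79.4], [654.7, 68.5]]
```

Board top is at z≈8 and its yaw is ≈-1.2°. Home is at about (567,160.5), the ridge crest about 26 mm before it, and the roller about 87 mm before home with -2.3° skew. Now over to the float.

{"api": "jog_arm", "payload": {
  "series": [
    [[-3, -39, 0], [0, 0, -0.03], 1],
    [[-6, -78, 0], [0, 0, -0.06], 1],
    [[-9, -117, 0], [0, 0, -0.09], 1],
    [[-12, -156, 0], [0, 0, -0.12], 1],
    [[-15, -195, 0], [0, 0, -0.12], 1]
  ]
}}

```text
time_s: 2.9
ee_pos: [604.6, -62.5, 405.4]
ee_rot: [180.0, -0.0, 82.2]
force: [0.9, -0.6, -0.8]
gripper_width: 91.3
```

{"api": "jog_arm", "payload": {
  "series": [
    [[-3, -40, 0], [0, 0, 0], 1],
    [[-6, -80, 0], [0, 0, 0], 1],
    [[-9, -120, 0], [0, 0, 0], 1],
    [[-9, -160, 0], [0, 0, 0], 1],
    [[-9, -180, 0], [0, 0, 0], 1]
  ]
}}

```text
time_s: 3.32
ee_pos: [594.0, -245.7, 406.2]
ee_rot: [179.9, 0.1, 82.1]
force: [0.6, -0.5, -0.2]
gripper_width: 91.3
```

{"api": "jog_arm", "payload": {
  "series": [
    [[0, -8, 0], [0, 0, 0], 1],
    [[0, -8, 0], [0, 0, 0], 1],
    [[0, -8, 0], [0, 0, 0], 1],
    [[0, -8, 0], [0, 0, 0], 1],
    [[0, -8, 0], [0, 0, 0], 1]
  ]
}}

```text
time_s: 3.73
ee_pos: [594.1, -251.9, 406.5]
ee_rot: [179.9, 0.1, 82.2]
force: [-0.3, 0.1, -0.6]
gripper_width: 91.3
```

Run:
```python
from h import *
import pickle
f=grab("wrist"); pickle.dump(f,open("wf.pkl","wb"))
cv2.imwrite("pics/wf.png",cv2.resize(f["pixels"][0:300,150:500,::-1],None,fx=2,fy=2,interpolation=cv2.INTER_CUBIC))
s=telemetry.state();print(s["ee_pos"],s["ee_rot"])
```

```text
[ 594.11705484 -252.00622101  406.41462932] [1.79913321e+02 7.66923955e-02 8.22096244e+01]
```

View pics/wf.png

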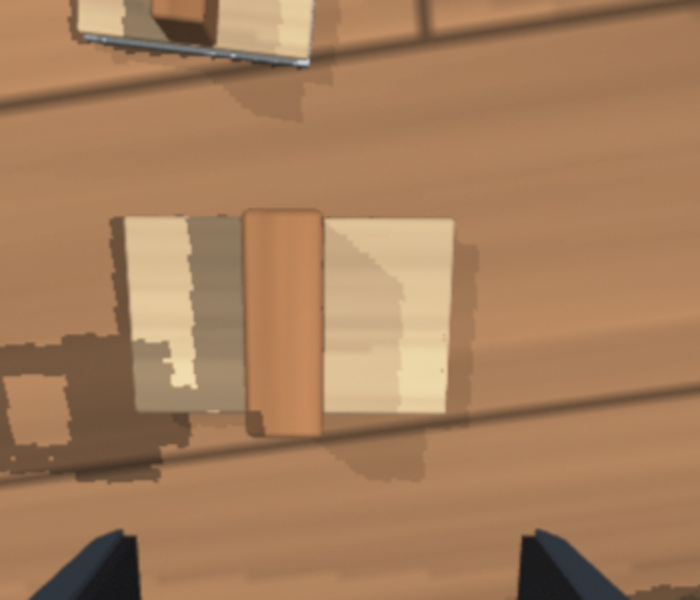

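The crop shows the large float upright. Its plate corners are (124,217), (454,219), (445,412) and (135,411), and its handle top corners are (243,210), (321,210), (322,436) and (248,436).

Run:
```python
from h import *
import pickle
f=pickle.load(open("wf.pkl","rb"))
cv=lambda p:((p[0]+.5)/2-.5+150,(p[1]+.5)/2-.5)
for n,z,ps in (("plate",24,[(124,217),(454,219),(445,412),(135,411)]),("handle",78,[(243,210),(321,210),(322,436),(248,436)])):
    c=np.array([onz(f,*cv(p),z) for p in ps]);print(n,c.mean(0).round(1),[round(np.linalg.norm(c[i]-c[(i+1)%4]),1) for i in range(4)],
     "yaw",np.degrees(np.arctan2(*(c[3]-c[0]+c[2]-c[1])[[1,0]])).round(2), "yaw from y",np.degrees(np.arctan2(*(c[1]-c[0]+c[2]-c[3])[[1,0]])).round(2)-90)
```

```text
plate [ 539.6 -264.6   24. ] [np.float64(149.3), np.float64(88.5), np.float64(150.3), np.float64(89.0)] yaw -8.28 yaw from y -8.0
handle [ 539.6 -264.2   78. ] [np.float64(30.0), np.float64(88.9), np.float64(30.8), np.float64(88.9)] yaw -7.92 yaw from y -7.739999999999995
```

{"api": "jog_arm", "payload": {
  "series": [
    [[-27, -6, 0], [0, 0, 0], 1],
    [[-54.5, -12.4, 0], [0, 0, -0.003], 1],
    [[-54.5, -12.4, -35], [0, 0, -0.003], 1],
    [[-54.5, -12.4, -70], [0, 0, -0.003], 1],
    [[-54.5, -12.4, -100], [0, 0, -0.003], 1]
  ]
}}

```text
time_s: 4.2
ee_pos: [539.1, -263.3, 305.7]
ee_rot: [179.9, 0.1, 82.1]
force: [-0.4, -0.1, -1.0]
gripper_width: 91.1
```

{"api": "jog_arm", "payload": {
  "series": [
    [[0.5, -1, -25], [0, 0, 0], 1],
    [[0.5, -1, -50], [0, 0, 0], 1],
    [[0.5, -1, -70], [0, 0, 0], 1],
    [[0.5, -1, -80], [0, 0, 0], 1],
    [[0.5, -1, -80], [0, 0, 0], 1]
  ]
}}

```text
time_s: 4.62
ee_pos: [539.2, -263.1, 223.4]
ee_rot: [-179.9, -0.0, 82.2]
force: [-0.9, -0.5, 0.3]
gripper_width: 91.4
```

Run:
```python
from h import *
f=grab("wrist")
cv2.imwrite("pics/wg.png",f["pixels"][:,:,::-1])
s=telemetry.state();print(s["ee_pos"],s["ee_rot"],s["force"])
```

```text
[ 539.74340738 -263.61326716  225.14794954] [1.79948811e+02 4.59885775e-02 8.21395068e+01] [ 0.42135503 -0.55618801  0.62428551]
```

View pics/wg.png

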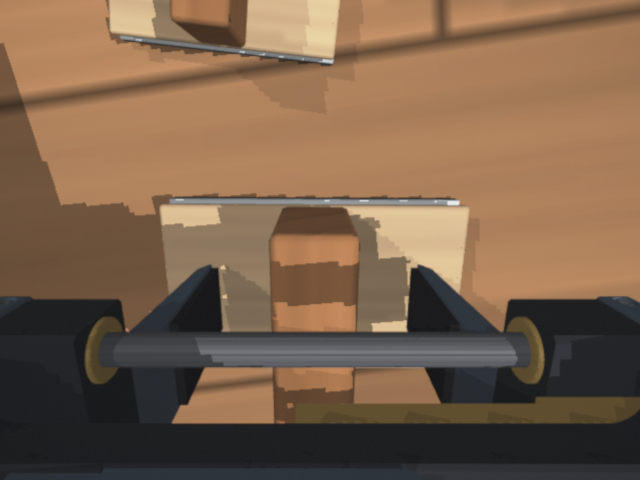

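The wrist picture shows the handle (272–358 px) centred between the fingers (215–412). I'll grip now.

{"api": "jog_arm", "payload": {
  "series": [
    [[0, 0, 0], [0, 0, 0], 0],
    [[0, 0, 0], [0, 0, 0], 0],
    [[0, 0, 0], [0, 0, 0], 0],
    [[0, 0, 0], [0, 0, 0], 0],
    [[0, 0, 0], [0, 0, 0], 0]
  ],
  "squeeze": 50
}}

```text
time_s: 5.08
ee_pos: [539.8, -263.7, 225.9]
ee_rot: [179.9, 0.1, 82.1]
force: [1.1, 0.5, -0.2]
gripper_width: 61.0
```

{"api": "jog_arm", "payload": {
  "series": [
    [[0, 0, 0], [0, 0, 0], 0],
    [[0, 0, 0], [0, 0, 0], 0],
    [[0, 0, 0], [0, 0, 0], 0],
    [[0, 0, 0], [0, 0, 0], 0],
    [[0, 0, 0], [0, 0, 0], 0]
  ]
}}

```text
time_s: 5.5
ee_pos: [539.8, -263.6, 225.9]
ee_rot: [179.9, 0.1, 82.1]
force: [-0.1, -0.0, 0.8]
gripper_width: 31.8
```

Run:
```python
from h import *
for i in range(6):
    s=telemetry.state();print(s["time_s"],s["ee_pos"].round(2),s["ee_rot"].round(2),s["force"].round(2),s["torque"].round(2),s["gripper_width"])
    imaging.grab_frame("wrist")
```

```text
5.5 [ 539.83 -263.63  225.89] [1.7989e+02 5.0000e-02 8.2130e+01] [-0.09 -0.03  0.83] [0.18 0.01 0.07] 31.84517878549603
5.55 [ 539.84 -263.61  225.88] [1.7989e+02 6.0000e-02 8.2140e+01] [0.24 0.27 0.43] [ 0.22 -0.04  0.02] 31.615026727669868
5.6 [ 539.85 -263.63  225.89] [1.7988e+02 6.0000e-02 8.2140e+01] [-0.78 -0.45  1.41] [ 0.27 -0.01 -0.01] 31.867955269258328
5.65 [ 539.85 -263.62  225.89] [1.7988e+02 6.0000e-02 8.2140e+01] [ 0.23 -0.46  0.08] [ 0.26 -0.06  0.05] 31.838520763637746
5.7 [ 539.85 -263.63  225.91] [1.7988e+02 6.0000e-02 8.2140e+01] [-0.05  0.62  0.86] [ 0.21 -0.02  0.05] 31.629659096196207
5.75 [ 539.85 -263.63  225.9 ] [1.7988e+02 6.0000e-02 8.2140e+01] [-0.1   0.88  0.12] [ 0.25 -0.02  0.03] 31.972309373066192
```

{"api": "jog_arm", "payload": {
  "series": [
    [[0, 0, 15], [0, 0, 0], 0],
    [[0, 0, 35], [0, 0, 0], 0],
    [[0, 0, 60], [0, 0, 0], 0],
    [[0, 0, 90], [0, 0, 0], 0],
    [[0, 0, 90], [0, 0, 0], 0]
  ]
}}

```text
time_s: 6.22
ee_pos: [541.0, -264.3, 320.9]
ee_rot: [179.3, 0.3, 82.1]
force: [0.5, -0.2, -2.5]
gripper_width: 32.1
```

{"api": "jog_arm", "payload": {
  "series": [
    [[2, 30, 0], [0, 0, 0.03], 0],
    [[5, 65, 0], [0, 0, 0.06], 0],
    [[9, 100, 0], [0, 0, 0.09], 0],
    [[12, 135, 0], [0, 0, 0.116], 0],
    [[14, 165, 0], [0, 0, 0.116], 0]
  ]
}}

```text
time_s: 6.63
ee_pos: [554.4, -97.3, 318.9]
ee_rot: [179.5, 0.2, 88.8]
force: [-0.2, -0.2, -3.6]
gripper_width: 31.9
```

```bash
cat >> h.py <<'E'
def sense(n=5):
    L=[]
    for i in range(n):
        s=telemetry.state();L.append(np.r_[s["ee_pos"],s["ee_rot"],s["force"],s["torque"]]); imaging.grab_frame("wrist")
    L=np.array(L);m=L.mean(0)
    print("t",round(s["time_s"],2),"pos",L[-1,:3].round(2),"rot",L[-1,3:6].round(2),"F",m[6:9].round(2),"T",m[9:].round(2),"w",round(s["gripper_width"],1))
    return m
E
python3 - <<'E'
from h import *
sense(8)
E
```

```text
t 6.98 pos [ 554.87 -100.25  320.09] rot [179.41   0.28  88.72] F [-0.19  0.32 -4.2 ] T [ 0.06  0.   -0.  ] w 31.9
```

{"api": "jog_arm", "payload": {
  "series": [
    [[0, 0, 0], [0.009, 0, 0], 0],
    [[0, 0, 0], [0.009, 0, 0], 0],
    [[0, 0, 0], [0.009, 0, 0], 0],
    [[0, 0, 0], [0.009, 0, 0], 0],
    [[0, 0, 0], [0.009, 0, 0], 0]
  ]
}}

```text
time_s: 7.45
ee_pos: [554.9, -100.6, 320.3]
ee_rot: [179.4, -0.2, 88.7]
force: [0.4, 0.1, -4.6]
gripper_width: 31.9
```

Run:
```python
from h import *
sense(4)
```

```text
t 7.6 pos [ 554.9  -100.39  320.35] rot [179.4   -0.24  88.7 ] F [ 0.4   0.1  -4.32] T [0.03 0.02 0.  ] w 31.9
```

{"api": "jog_arm", "payload": {
  "series": [
    [[3, 35, 0], [-0.005, 0.009, 0], 0],
    [[6, 70, 0], [-0.005, 0.009, 0], 0],
    [[8, 100, -5], [-0.005, 0.009, 0], 0],
    [[10, 130, -10], [-0.005, 0.009, 0.002], 0],
    [[10, 130, -10], [-0.005, 0.009, 0.002], 0]
  ]
}}

```text
time_s: 8.07
ee_pos: [564.8, 34.1, 309.5]
ee_rot: [180.0, -0.1, 89.0]
force: [0.5, -1.7, -4.6]
gripper_width: 31.7
```

Run:
```python
from h import *
sense(4)
f=grab("side")
cv2.imwrite("pics/s1.png",cv2.resize(f["pixels"][120:320,200:420,::-1],None,fx=3,fy=3,interpolation=cv2.INTER_CUBIC))
```

```text
t 8.22 pos [564.9   29.87 310.33] rot [1.7991e+02 1.0000e-01 8.8900e+01] F [-0.2  -0.91 -4.33] T [ 0.01 -0.02 -0.01] w 32.4
```

View pics/s1.png

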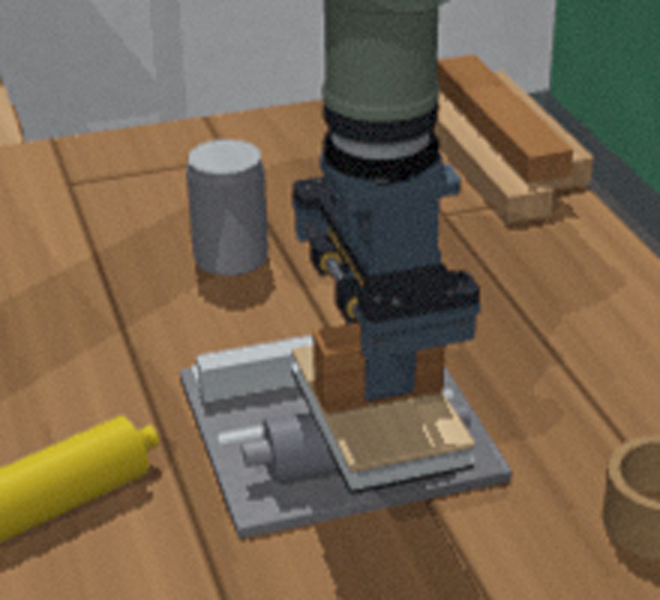

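{"api": "jog_arm", "payload": {
  "series": [
    [[0, 0, -6], [0, 0, 0], 0],
    [[0, 0, -12], [0, 0, 0], 0],
    [[0, 0, -17], [0, 0, 0], 0],
    [[0, 0, -20], [0, 0, 0], 0],
    [[0, 0, -21], [0, 0, 0], 0]
  ]
}}

```text
time_s: 8.73
ee_pos: [564.7, 28.6, 288.5]
ee_rot: [180.0, 0.1, 88.7]
force: [-1.2, 0.4, -5.1]
gripper_width: 31.7
```

Run:
```python
from h import *
sense(4)
```

```text
t 8.88 pos [565.03  28.84 289.42] rot [1.799e+02 8.000e-02 8.877e+01] F [-0.43  0.32 -4.33] T [0.01 0.01 0.03] w 31.8
```

Face at about 63.5, no contact yet. Stepping down 2 mm, then smaller.

{"api": "jog_arm", "payload": {
  "series": [
    [[0, 0, -0.5], [0, 0, 0], 0],
    [[0, 0, -1], [0, 0, 0], 0],
    [[0, 0, -1.5], [0, 0, 0], 0],
    [[0, 0, -2], [0, 0, 0], 0],
    [[0, 0, -2], [0, 0, 0], 0]
  ]
}}

```text
time_s: 9.35
ee_pos: [565.0, 28.9, 287.6]
ee_rot: [179.9, 0.1, 88.8]
force: [-0.7, 0.8, -3.6]
gripper_width: 31.5
```

Run:
```python
from h import *
sense(3)
```

```text
t 9.45 pos [565.06  28.88 287.6 ] rot [1.7987e+02 8.0000e-02 8.8780e+01] F [-0.03  0.45 -3.9 ] T [0.02 0.02 0.02] w 31.8
```

{"api": "jog_arm", "payload": {
  "series": [
    [[0, 0, -0.5], [0, 0, 0], 0],
    [[0, 0, -1], [0, 0, 0], 0],
    [[0, 0, -1], [0, 0, 0], 0],
    [[0, 0, -1], [0, 0, 0], 0],
    [[0, 0, -1], [0, 0, 0], 0]
  ]
}}

```text
time_s: 9.92
ee_pos: [565.1, 28.9, 286.6]
ee_rot: [179.9, 0.1, 88.8]
force: [-0.4, -1.1, -4.8]
gripper_width: 31.7
```

Run:
```python
from h import *
sense(3)
```

```text
t 10.02 pos [565.09  28.9  286.64] rot [1.7987e+02 8.0000e-02 8.8780e+01] F [ 0.05 -0.23 -4.46] T [0.03 0.01 0.04] w 31.6
```

{"api": "jog_arm", "payload": {
  "series": [
    [[0, 0, -0.5], [0, 0, 0], 0],
    [[0, 0, -1], [0, 0, 0], 0],
    [[0, 0, -1], [0, 0, 0], 0],
    [[0, 0, -1], [0, 0, 0], 0],
    [[0, 0, -1], [0, 0, 0], 0]
  ]
}}

```text
time_s: 10.48
ee_pos: [565.1, 28.9, 285.9]
ee_rot: [179.8, 0.1, 88.8]
force: [-0.4, 0.0, -0.2]
gripper_width: 32.0
```

Run:
```python
from h import *
sense(3)
```

```text
t 10.58 pos [565.14  28.92 285.93] rot [1.7984e+02 7.0000e-02 8.8770e+01] F [-0.51 -0.5  -0.48] T [0.19 0.15 0.01] w 31.8
```

{"api": "jog_arm", "payload": {
  "series": [
    [[0, 0, -0.5], [0, 0, 0], 0],
    [[0, 0, -0.8], [0, 0, 0], 0],
    [[0, 0, -0.8], [0, 0, 0], 0],
    [[0, 0, -0.8], [0, 0, 0], 0],
    [[0, 0, -0.8], [0, 0, 0], 0]
  ]
}}

```text
time_s: 11.05
ee_pos: [565.1, 28.9, 285.4]
ee_rot: [179.8, 0.1, 88.8]
force: [-1.3, 0.2, 3.5]
gripper_width: 31.5
```

Run:
```python
from h import *
sense(3)
```

```text
t 11.15 pos [565.12  28.96 285.37] rot [1.7983e+02 7.0000e-02 8.8780e+01] F [-1.62  0.04  3.19] T [0.33 0.41 0.05] w 32.0
```

P≈7.5 N on the roller, pressing on top. Starting to roll gently.

{"api": "jog_arm", "payload": {
  "series": [
    [[0, 2, 0], [0, 0, 0], 0],
    [[0.1, 5, 0], [0, 0, 0], 0],
    [[0.2, 8, 0], [0, 0, 0], 0],
    [[0.2, 10, 0], [0, 0, 0], 0],
    [[0.2, 10, 0], [0, 0, 0], 0]
  ]
}}

```text
time_s: 11.62
ee_pos: [565.5, 39.5, 285.4]
ee_rot: [179.8, 0.0, 88.8]
force: [-0.9, -0.3, 3.5]
gripper_width: 31.8
```

Run:
```python
from h import *
sense(4)
```

```text
t 11.77 pos [565.5   39.09 285.41] rot [1.798e+02 6.000e-02 8.878e+01] F [-0.29  0.17  2.75] T [ 0.37  0.22 -0.01] w 32.1
```

{"api": "jog_arm", "payload": {
  "series": [
    [[0.1, 5, 0], [0, 0, 0], 0],
    [[0.2, 12, 0], [0, 0, 0], 0],
    [[0.4, 19, -0.05], [0, 0, 0], 0],
    [[0.6, 26, -0.1], [0, 0, 0], 0],
    [[0.6, 30, -0.1], [0, 0, 0], 0]
  ]
}}

```text
time_s: 12.23
ee_pos: [566.7, 70.2, 285.6]
ee_rot: [179.7, 0.0, 88.8]
force: [2.0, -0.7, 1.4]
gripper_width: 31.8
```

Run:
```python
from h import *
sense(4)
f=grab("side")
cv2.imwrite("pics/s2.png",cv2.resize(f["pixels"][220:310,250:390,::-1],None,fx=5,fy=5,interpolation=cv2.INTER_CUBIC))
```

```text
t 12.38 pos [566.69  69.58 285.62] rot [1.7966e+02 6.0000e-02 8.8830e+01] F [3.13 0.11 1.92] T [ 0.22 -0.48 -0.08] w 31.5
```

View pics/s2.png

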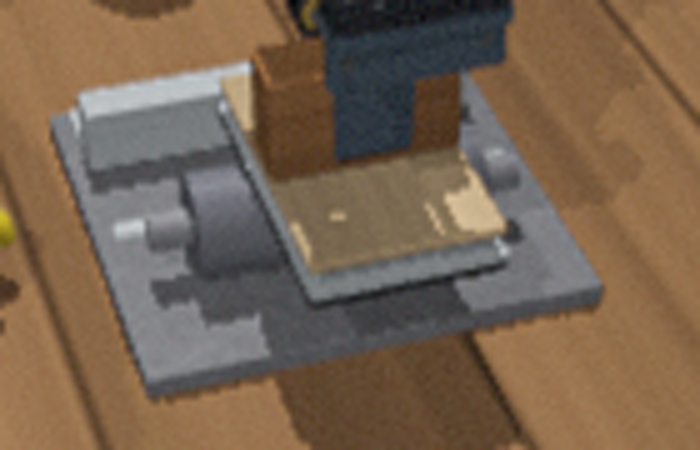

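{"api": "jog_arm", "payload": {
  "series": [
    [[0.6, 3, -0.1], [0, 0.001, 0], 0],
    [[1.2, 8, -0.2], [0, 0.002, 0], 0],
    [[1.8, 14, -0.3], [0, 0.003, 0], 0],
    [[2.2, 20, -0.3], [0, 0.003, 0], 0],
    [[2.5, 25, -0.3], [0, 0.003, 0], 0]
  ]
}}

```text
time_s: 12.9
ee_pos: [569.0, 94.8, 285.4]
ee_rot: [179.9, 0.1, 88.8]
force: [0.4, 0.3, 4.0]
gripper_width: 31.6
```

Run:
```python
from h import *
sense(4)
```

```text
t 13.05 pos [569.01  94.65 285.29] rot [1.7987e+02 6.0000e-02 8.8830e+01] F [1.09 0.35 3.74] T [ 0.15 -0.18 -0.07] w 31.8
```

{"api": "jog_arm", "payload": {
  "series": [
    [[0.3, 3, 0], [0, 0, 0], 0],
    [[0.6, 7, 0], [0, 0, 0], 0],
    [[0.9, 11, 0], [0, 0, 0], 0],
    [[1.1, 14, 0], [0, 0, 0], 0],
    [[1.1, 14, 0], [0, 0, 0], 0]
  ]
}}

```text
time_s: 13.52
ee_pos: [570.0, 109.1, 285.3]
ee_rot: [179.9, 0.0, 88.8]
force: [0.3, 0.8, 3.8]
gripper_width: 32.1
```

Run:
```python
from h import *
sense(4)
```

```text
t 13.67 pos [569.96 108.48 285.3 ] rot [1.7989e+02 7.0000e-02 8.8820e+01] F [0.18 0.54 3.93] T [ 0.13  0.   -0.05] w 32.0
```

{"api": "jog_arm", "payload": {
  "series": [
    [[0.1, 1, 0], [0, 0, 0], 0],
    [[0.2, 2.5, 0], [0, 0, 0], 0],
    [[0.3, 4, 0], [0, 0, 0], 0],
    [[0.3, 5, 0], [0, 0, 0], 0],
    [[0.3, 5, 0], [0, 0, 0], 0]
  ]
}}

```text
time_s: 14.13
ee_pos: [570.3, 113.6, 285.3]
ee_rot: [179.9, 0.1, 88.8]
force: [0.1, -0.0, 3.8]
gripper_width: 32.1
```

Run:
```python
from h import *
sense(4)
```

```text
t 14.28 pos [570.26 113.43 285.26] rot [1.7989e+02 7.0000e-02 8.8810e+01] F [-0.11 -0.06  4.04] T [ 0.11  0.   -0.06] w 32.0
```

{"api": "jog_arm", "payload": {
  "series": [
    [[0, 1, 0], [0, 0, 0], 0],
    [[0.1, 2, 0], [0, 0, 0], 0],
    [[0.2, 3, 0], [0, 0, 0], 0],
    [[0.2, 3, 0], [0, 0, 0], 0],
    [[0.2, 3, 0], [0, 0, 0], 0]
  ]
}}

```text
time_s: 14.75
ee_pos: [570.4, 116.5, 285.3]
ee_rot: [179.9, 0.1, 88.8]
force: [0.6, -0.0, 4.6]
gripper_width: 31.7
```

Run:
```python
from h import *
sense(4)
```

```text
t 14.9 pos [570.45 116.47 285.27] rot [1.7989e+02 7.0000e-02 8.8820e+01] F [-0.1   0.07  4.29] T [ 0.09  0.02 -0.08] w 31.8
```

{"api": "jog_arm", "payload": {
  "series": [
    [[0, 0.7, 0.1], [0, 0, 0], 0],
    [[0, 1.4, 0.1], [0, 0, 0], 0],
    [[0.1, 2, 0.1], [0, 0, 0], 0],
    [[0.1, 2, 0.1], [0, 0, 0], 0],
    [[0.1, 2, 0.1], [0, 0, 0], 0]
  ]
}}

```text
time_s: 15.37
ee_pos: [570.6, 118.3, 285.3]
ee_rot: [179.9, 0.1, 88.8]
force: [-0.1, -1.6, 3.5]
gripper_width: 31.8
```

Run:
```python
from h import *
sense(4)
```

```text
t 15.52 pos [570.56 118.31 285.32] rot [1.799e+02 9.000e-02 8.882e+01] F [ 0.34 -1.47  3.7 ] T [-0.24 -0.07 -0.04] w 31.8
```

{"api": "jog_arm", "payload": {
  "series": [
    [[0, 0.7, 0], [0, 0, 0], 0],
    [[0, 1.4, 0], [0, 0, 0], 0],
    [[0.1, 2, 0], [0, 0, 0], 0],
    [[0.1, 2, 0], [0, 0, 0], 0],
    [[0.1, 2, 0], [0, 0, 0], 0]
  ]
}}

```text
time_s: 15.98
ee_pos: [570.7, 120.3, 285.4]
ee_rot: [179.9, 0.1, 88.8]
force: [0.8, -1.9, 4.1]
gripper_width: 31.7
```

Run:
```python
from h import *
sense(4)
```

```text
t 16.13 pos [570.74 120.25 285.4 ] rot [1.7988e+02 9.0000e-02 8.8820e+01] F [ 1.07 -2.07  4.58] T [-0.46 -0.01  0.03] w 31.6
```

The ridge is felt at TCP y≈117.5 (Fy goes negative). Climbing in small steps and following the rise.

{"api": "jog_arm", "payload": {
  "series": [
    [[0, 0.7, 0.1], [0, 0, 0], 0],
    [[0, 1.4, 0.2], [0, 0, 0], 0],
    [[0.1, 2, 0.2], [0, 0, 0], 0],
    [[0.1, 2, 0.2], [0, 0, 0], 0],
    [[0.1, 2, 0.2], [0, 0, 0], 0]
  ]
}}

```text
time_s: 16.6
ee_pos: [570.9, 122.4, 285.7]
ee_rot: [179.9, 0.1, 88.8]
force: [1.7, -1.6, 3.7]
gripper_width: 31.6
```

Run:
```python
from h import *
sense(4)
f=grab("side")
cv2.imwrite("pics/s3.png",cv2.resize(f["pixels"][220:310,250:390,::-1],None,fx=5,fy=5,interpolation=cv2.INTER_CUBIC))
```

```text
t 16.75 pos [570.93 122.32 285.68] rot [1.7985e+02 8.0000e-02 8.8820e+01] F [ 1.87 -1.96  4.29] T [-0.43 -0.08  0.07] w 31.7
```

View pics/s3.png

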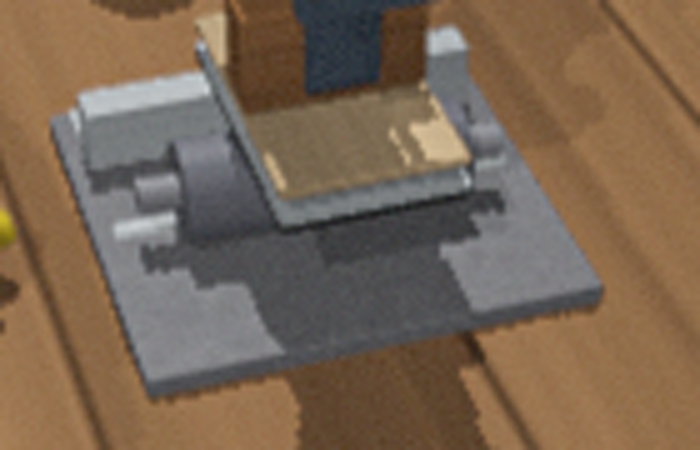

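Run:
```python
from h import *
f=grab("side")
# predicted journal end positions for roller centre (cx,cy), yaw
for cyy,yaw in ((118,-3.5),(119.5,-3.5),(118,-2),(122,-2),(114,-3.5)):
    a=np.radians(yaw);d=np.array([np.cos(a),np.sin(a),0])
    o=[]
    for s in(-90,90):
        p=proj(f,np.array([567,cyy,34.5])+s*d); o.append(((p[0]-250)*5,(p[1]-220)*5))
    print(cyy,yaw,np.round(o))
c=f["pixels"][240:280,270:300,::-1];d=f["pixels"][235:265,330:365,::-1]
cv2.imwrite("pics/s3a.png",np.hstack([cv2.resize(c,(400,533),interpolation=cv2.INTER_CUBIC),cv2.resize(d,(400,533),interpolation=cv2.INTER_CUBIC)]))
```

```text
118 -3.5 [[142. 200.]
 [504. 139.]]
119.5 -3.5 [[141. 198.]
 [503. 137.]]
118 -2 [[143. 203.]
 [503. 136.]]
122 -2 [[141. 198.]
 [500. 132.]]
114 -3.5 [[144. 205.]
 [508. 144.]]
```

View pics/s3a.png

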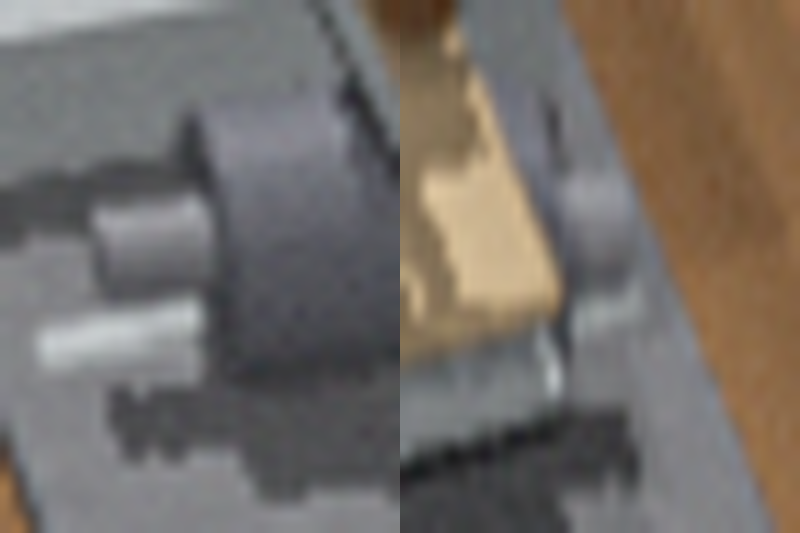

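Run:
```python
from h import *
f=grab("side")
for zb in (8,9.5):
  rl=onz(f,272.9,266.6,zb+2); rr=onz(f,351,251.3,zb+2)
  print(zb,"ridge",rl.round(1),rr.round(1))
  # left journal end face centre; right journal end (right edge mid)
  for dz in (0,1.5):
    jl=onz(f,277.5,258.4,zb+25+dz); jr=onz(f,(632-400)/11.43+330,228/17.77+235,zb+25+dz); print(" j",dz,jl.round(1),jr.round(1))
```

```text
8 ridge [464.9 134.3  10. ] [664.9 129.6  10. ]
 j 0 [477.2 132.4  33. ] [656.3 114.8  33. ]
 j 1.5 [476.7 130.5  34.5] [655.4 112.9  34.5]
9.5 ridge [464.6 132.4  11.5] [664.1 127.7  11.5]
 j 0 [476.7 130.5  34.5] [655.4 112.9  34.5]
 j 1.5 [476.3 128.6  36. ] [654.6 111.   36. ]
```

Torque and the side view show the roller's near (-x) end has climbed first and pushes on the float's -x edge, which increases the skew. I'll roll it back off the ridge under the float. Then I'll press toward the far (+x) end so the ridge squares the roller.

{"api": "jog_arm", "payload": {
  "series": [
    [[-0.2, -2, -0.1], [0, 0, 0], 0],
    [[-0.4, -4, -0.2], [0, 0, 0], 0],
    [[-0.6, -6, -0.3], [0, 0, 0], 0],
    [[-0.6, -8, -0.3], [0, 0, 0], 0],
    [[-0.6, -8, -0.3], [0, 0, 0], 0]
  ]
}}

```text
time_s: 17.37
ee_pos: [570.2, 114.1, 285.3]
ee_rot: [179.9, 0.1, 88.8]
force: [1.7, -0.3, 2.6]
gripper_width: 31.8
```

Run:
```python
from h import *
m=sense(4)
```

```text
t 17.52 pos [570.22 114.31 285.33] rot [1.7987e+02 7.0000e-02 8.8810e+01] F [ 1.19 -0.21  3.  ] T [ 0.02 -0.16 -0.04] w 32.0
```

{"api": "jog_arm", "payload": {
  "series": [
    [[-0.2, -2, 0], [0, 0, 0], 0],
    [[-0.4, -4, 0.1], [0, 0, 0], 0],
    [[-0.6, -6, 0.2], [0, 0, 0], 0],
    [[-0.6, -8, 0.3], [0, 0, 0], 0],
    [[-0.6, -8, 0.3], [0, 0, 0], 0]
  ]
}}

```text
time_s: 17.98
ee_pos: [569.7, 105.9, 285.5]
ee_rot: [179.9, 0.1, 88.8]
force: [2.1, -0.4, 1.9]
gripper_width: 31.6
```

Run:
```python
from h import *
m=sense(4)
f=grab("side")
c=f["pixels"][235:285,265:365,::-1]
cv2.imwrite("pics/s4.png",cv2.resize(c,None,fx=8,fy=8,interpolation=cv2.INTER_CUBIC))
```

```text
t 18.13 pos [569.67 106.19 285.53] rot [1.7987e+02 8.0000e-02 8.8800e+01] F [ 1.89 -0.21  1.99] T [-0.02 -0.37 -0.01] w 31.8
```

View pics/s4.png

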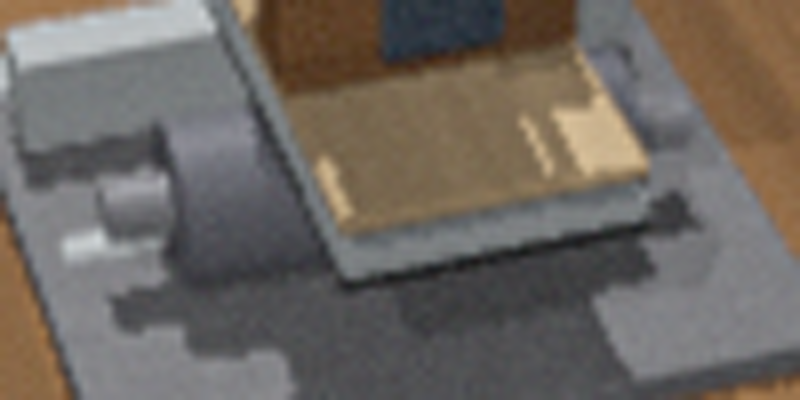

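Run:
```python
from h import *
f=grab("side")
zb=9
jl=onz(f,277.9,261.5,zb+25);jr=onz(f,351.2,249.75,zb+25);print(jl.round(1),jr.round(1),np.degrees(np.arctan2(*(jr-jl)[[1,0]])),(jl+jr)[:2]/2)
# initial
jl=onz(f,(188+.5)/6+250-.5,(308+.5)/6+220-.5,zb+25);jr=onz(f,(640+.5)/6-.5+250,(236+.5)/6+220-.5,zb+25);print("init",jl.round(1),jr.round(1),np.degrees(np.arctan2(*(jr-jl)[[1,0]])),(jl+jr)[:2]/2)
f=grab("top")
cv2.imwrite("pics/t4.png",cv2.resize(f["pixels"][200:325,240:370,::-1],None,fx=4.8,fy=4.8,interpolation=cv2.INTER_CUBIC))
```

```text
[474.7 119.2  34. ] [654.8 105.4  34. ] -4.358687413971104 [564.75445693 112.30750708]
init [472.2  82.7  34. ] [652.3  67.4  34. ] -4.848916840574826 [562.24373071  75.08242235]
```

View pics/t4.png

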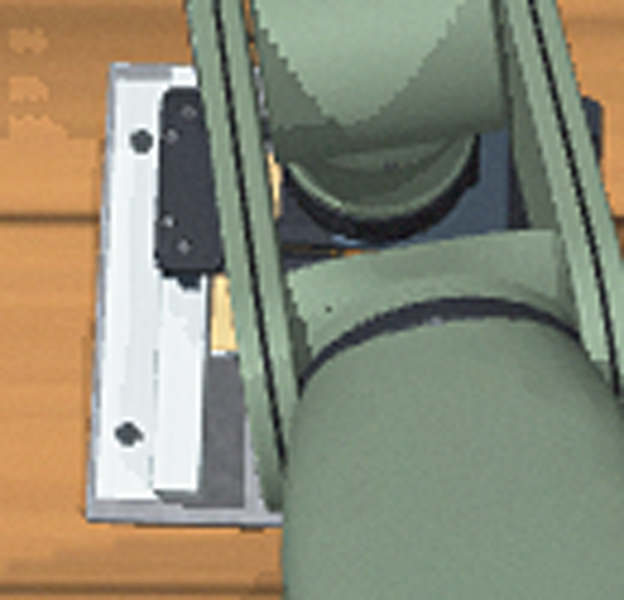

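{"api": "jog_arm", "payload": {
  "series": [
    [[0, 0, 0.45], [0, 0, 0], 0],
    [[6, -0.3, 0.45], [0, 0, 0], 0],
    [[12, -0.6, 0.45], [0, 0, 0], 0],
    [[18, -0.9, 0.45], [0, 0, 0], 0],
    [[20, -1, 0.45], [0, 0, 0], 0]
  ]
}}

```text
time_s: 18.75
ee_pos: [589.1, 105.4, 285.4]
ee_rot: [-179.8, 0.1, 88.8]
force: [-4.8, -0.1, 4.2]
gripper_width: 31.7
```

Run:
```python
from h import *
m=sense(4)
```

```text
t 18.9 pos [589.02 105.37 285.46] rot [-1.7994e+02  9.0000e-02  8.8810e+01] F [-4.8  -0.17  3.54] T [0.11 0.78 0.06] w 31.8
```

{"api": "jog_arm", "payload": {
  "series": [
    [[0, 0, 0.1], [0, 0.002, 0], 0],
    [[0, 0, 0.2], [0, 0.004, 0], 0],
    [[0, 0, 0.3], [0, 0.007, 0], 0],
    [[0, 0, 0.3], [0, 0.007, 0], 0],
    [[0, 0, 0.3], [0, 0.007, 0], 0]
  ]
}}

```text
time_s: 19.37
ee_pos: [589.7, 105.4, 286.0]
ee_rot: [-179.7, 0.1, 88.8]
force: [2.1, 0.0, -0.9]
gripper_width: 31.9
```

Run:
```python
from h import *
m=sense(4)
```

```text
t 19.52 pos [589.64 105.39 286.06] rot [-1.7971e+02  9.0000e-02  8.8820e+01] F [ 2.48 -0.07 -0.46] T [ 0.06 -0.67 -0.03] w 31.7
```

{"api": "jog_arm", "payload": {
  "series": [
    [[0.3, 2, -0.2], [0, 0, 0], 0],
    [[0.6, 4, -0.4], [0, 0, 0], 0],
    [[0.9, 7, -0.4], [0, 0, 0], 0],
    [[1.2, 10, -0.4], [0, 0, 0], 0],
    [[1.2, 10, -0.4], [0, 0, 0], 0]
  ]
}}

```text
time_s: 19.98
ee_pos: [590.5, 116.1, 285.7]
ee_rot: [-179.6, 0.1, 88.8]
force: [-0.1, 0.2, 2.5]
gripper_width: 31.6
```

```bash
cat >> h.py <<'E'
_s=sense
def sense(n=4,b=-4.3):
    m=_s(n);P=m[8]-b
    print("P",round(P,2),"tot",round(float(np.hypot(np.hypot(m[6],m[7]),P)),2),"cx",round(float(1e3*(-.2259*m[6]-m[10])/P)),"cy",round(float(1e3*(m[9]-.2259*m[7])/P)))
    return m
E
python3 - <<'E'
from h import *
m=sense(4)
E
```

```text
t 20.13 pos [590.47 115.6  285.65] rot [-1.7964e+02  9.0000e-02  8.8830e+01] F [-0.86  0.48  2.65] T [ 0.07 -0.02  0.04] w 31.9
P 6.95 tot 7.02 cx 31 cy -6
```

Contact is now on the +x side (cx≈+31). Stepping onto the ridge.

{"api": "jog_arm", "payload": {
  "series": [
    [[0.1, 1, -0.1], [0, 0, 0], 0],
    [[0.2, 2, -0.1], [0, 0, 0], 0],
    [[0.2, 3, -0.1], [0, 0, 0], 0],
    [[0.2, 4, -0.1], [0, 0, 0], 0],
    [[0.2, 4, -0.1], [0, 0, 0], 0]
  ]
}}

```text
time_s: 20.6
ee_pos: [590.8, 119.6, 285.6]
ee_rot: [-179.7, 0.1, 88.8]
force: [-0.6, -0.1, 2.9]
gripper_width: 31.6
```

Run:
```python
from h import *
m=sense(4)
```

```text
t 20.75 pos [590.79 119.47 285.62] rot [-1.7966e+02  9.0000e-02  8.8830e+01] F [ 0.01 -0.3   2.93] T [-0.13 -0.15  0.01] w 31.7
P 7.23 tot 7.24 cx 21 cy -8
```

{"api": "jog_arm", "payload": {
  "series": [
    [[0, 0.7, 0], [0, 0, 0], 0],
    [[0.1, 1.5, 0], [0, 0, 0], 0],
    [[0.1, 2.2, 0], [0, 0, 0], 0],
    [[0.1, 3, 0], [0, 0, 0], 0],
    [[0.1, 3, 0], [0, 0, 0], 0]
  ]
}}

```text
time_s: 21.22
ee_pos: [591.1, 122.5, 285.7]
ee_rot: [-179.7, 0.1, 88.8]
force: [0.8, -2.1, 2.9]
gripper_width: 31.9
```

Run:
```python
from h import *
m=sense(4)
f=grab("side")
c=f["pixels"][235:285,265:365,::-1]
cv2.imwrite("pics/s5.png",cv2.resize(c,None,fx=8,fy=8,interpolation=cv2.INTER_CUBIC))
```

```text
t 21.37 pos [591.04 122.46 285.71] rot [-1.7969e+02  9.0000e-02  8.8830e+01] F [ 1.05 -1.83  3.2 ] T [-0.27 -0.1   0.05] w 32.2
P 7.5 tot 7.79 cx -18 cy 19
```

View pics/s5.png

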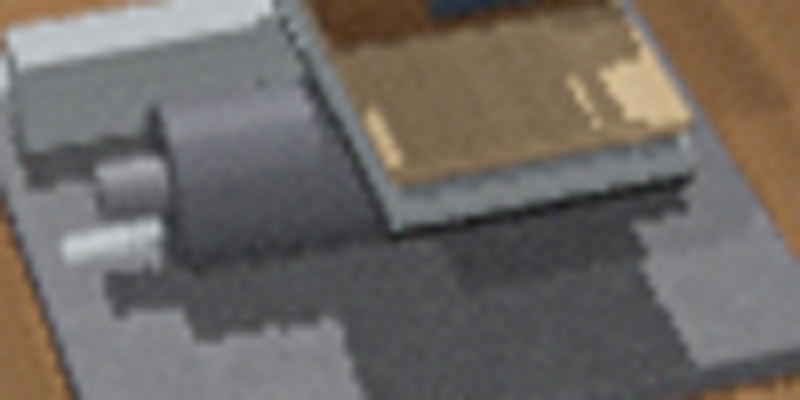

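{"api": "jog_arm", "payload": {
  "series": [
    [[0.6, 0, 0.05], [0, 0.003, 0], 0],
    [[1.2, 0, 0.1], [0, 0.006, 0], 0],
    [[2, 0, 0.2], [0, 0.01, 0], 0],
    [[2, 0, 0.2], [0, 0.01, 0], 0],
    [[2, 0, 0.2], [0, 0.01, 0], 0]
  ]
}}

```text
time_s: 21.88
ee_pos: [593.2, 122.5, 285.9]
ee_rot: [-179.1, 0.1, 88.8]
force: [1.1, -0.9, 3.3]
gripper_width: 31.6
```

Run:
```python
from h import *
m=sense(4)
```

```text
t 22.03 pos [593.14 122.49 285.91] rot [-1.7915e+02  9.0000e-02  8.8830e+01] F [ 1.31 -0.8   2.54] T [-0.19 -0.53 -0.  ] w 31.7
P 6.84 tot 7.01 cx 35 cy -1
```

{"api": "jog_arm", "payload": {
  "series": [
    [[0, 0.8, -0.1], [0, 0, 0], 0],
    [[0.1, 1.6, -0.1], [0, 0, 0], 0],
    [[0.1, 2.4, -0.1], [0, 0, 0], 0],
    [[0.1, 3, -0.1], [0, 0, 0], 0],
    [[0.1, 3, -0.1], [0, 0, 0], 0]
  ]
}}

```text
time_s: 22.5
ee_pos: [593.3, 125.4, 285.9]
ee_rot: [-179.2, 0.1, 88.8]
force: [1.3, -3.3, 3.6]
gripper_width: 31.9
```

Run:
```python
from h import *
m=sense(4)
```

```text
t 22.65 pos [593.28 125.36 285.9 ] rot [-1.7916e+02  1.1000e-01  8.8830e+01] F [ 1.25 -2.65  3.27] T [-0.58 -0.61 -0.05] w 31.6
P 7.57 tot 8.12 cx 43 cy 3
```

{"api": "jog_arm", "payload": {
  "series": [
    [[0, 0.7, 0], [0, 0, 0], 0],
    [[0.1, 1.4, 0.1], [0, 0, 0], 0],
    [[0.1, 2, 0.1], [0, 0, 0], 0],
    [[0.1, 2, 0.1], [0, 0, 0], 0],
    [[0.1, 2, 0.1], [0, 0, 0], 0]
  ]
}}

```text
time_s: 23.12
ee_pos: [593.1, 127.4, 286.0]
ee_rot: [-179.1, 0.1, 88.8]
force: [-1.2, -3.1, 5.2]
gripper_width: 31.6
```

Run:
```python
from h import *
m=sense(4)
f=grab("side")
c=f["pixels"][235:285,265:365,::-1]
cv2.imwrite("pics/s6.png",cv2.resize(c,None,fx=8,fy=8,interpolation=cv2.INTER_CUBIC))
```

```text
t 23.27 pos [593.11 127.3  285.9 ] rot [-1.791e+02  1.200e-01  8.883e+01] F [-0.24 -3.08  4.16] T [-0.73 -0.2  -0.06] w 31.8
P 8.46 tot 9.01 cx 30 cy -4
```

View pics/s6.png

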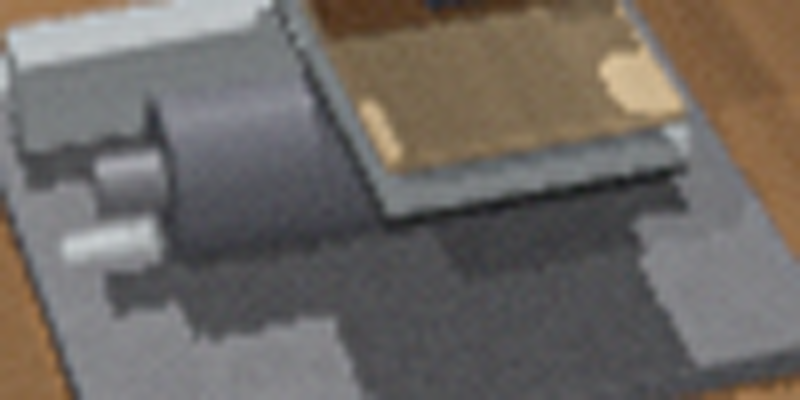

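{"api": "jog_arm", "payload": {
  "series": [
    [[0, 0.7, 0.1], [0, 0, 0], 0],
    [[0, 1.4, 0.2], [0, 0, 0], 0],
    [[0, 2, 0.3], [0, 0, 0], 0],
    [[0, 2.5, 0.3], [0, 0, 0], 0],
    [[0, 2.5, 0.3], [0, 0, 0], 0]
  ]
}}

```text
time_s: 23.78
ee_pos: [592.8, 130.0, 286.2]
ee_rot: [-179.0, 0.1, 88.8]
force: [-2.3, -2.3, 5.5]
gripper_width: 31.7
```

Run:
```python
from h import *
m=sense(4)
```

```text
t 23.93 pos [592.84 129.94 286.21] rot [-1.7904e+02  1.1000e-01  8.8830e+01] F [-1.89 -2.79  5.43] T [-0.68  0.09 -0.13] w 31.8
P 9.73 tot 10.29 cx 35 cy -5
```

{"api": "jog_arm", "payload": {
  "series": [
    [[0, 0.7, 0.1], [0, 0, 0], 0],
    [[0, 1.4, 0.2], [0, 0, 0], 0],
    [[0, 2, 0.3], [0, 0, 0], 0],
    [[0, 2.5, 0.3], [0, 0, 0], 0],
    [[0, 2.5, 0.3], [0, 0, 0], 0]
  ]
}}

```text
time_s: 24.4
ee_pos: [592.5, 132.6, 286.5]
ee_rot: [-179.0, 0.1, 88.8]
force: [-1.2, -2.6, 5.2]
gripper_width: 32.0
```

Run:
```python
from h import *
m=sense(4)
f=grab("side")
c=f["pixels"][235:285,265:365,::-1]
cv2.imwrite("pics/s7.png",cv2.resize(c,None,fx=8,fy=8,interpolation=cv2.INTER_CUBIC))
```

```text
t 24.55 pos [592.52 132.61 286.52] rot [-1.7897e+02  1.0000e-01  8.8820e+01] F [-2.18 -2.46  5.79] T [-0.68  0.14 -0.13] w 31.6
P 10.09 tot 10.62 cx 35 cy -12
```

View pics/s7.png

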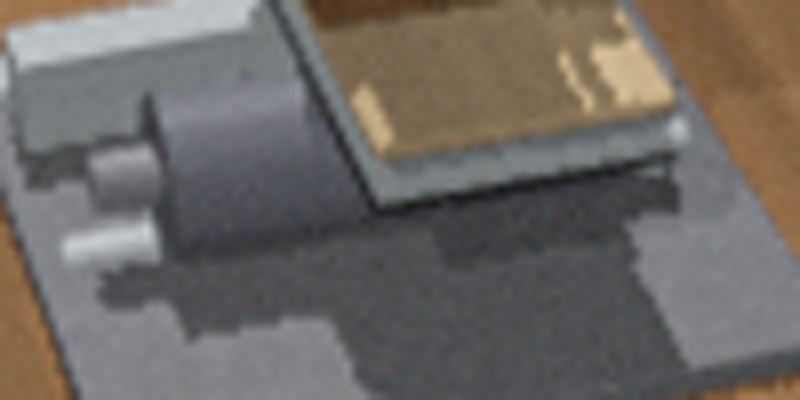

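Run:
```python
from h import *
import pickle
f=grab("wrist");pickle.dump(f,open("w7.pkl","wb"))
cv2.imwrite("pics/w7.png",cv2.resize(f["pixels"][0:300,150:500,::-1],None,fx=2,fy=2,interpolation=cv2.INTER_CUBIC))
```

```text
(no output)
```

View pics/w7.png

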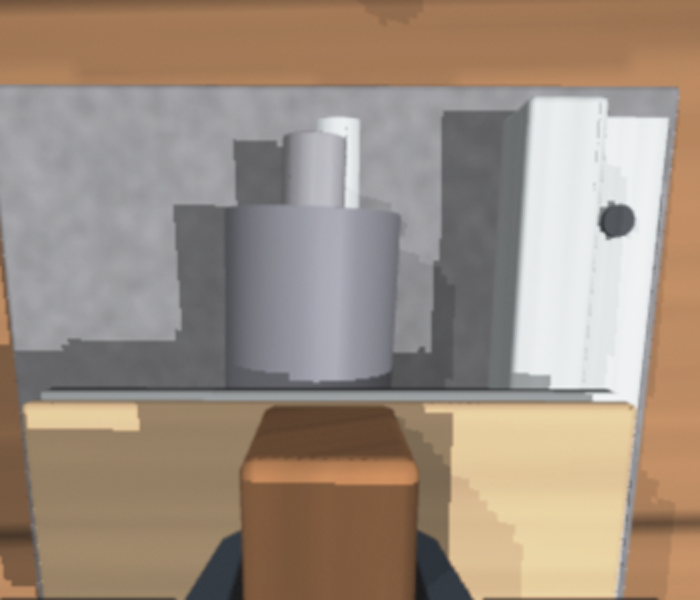

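```bash
cat >> h.py <<'E'
def rollpose(f,rows,zb=9.0,dz=0.,k=2,ox=150,oy=0):
    cv=lambda p:((p[0]+.5)/k-.5+ox,(p[1]+.5)/k-.5+oy)
    o=[]
    for r,l,q in rows:
        cc,d1=ray(f,*cv((l,r)));_,d2=ray(f,*cv((q,r)))
        a1,a2=np.arctan2(d1[1],-d1[2]),np.arctan2(d2[1],-d2[2]);a=(a1+a2)/2
        h=cc[2]-(zb+25+dz); dx=(d1[0]/-d1[2]+d2[0]/-d2[2])/2
        o.append([cc[0]+dx*h,cc[1]+np.tan(a)*h,h/np.cos(a)*np.sin((a2-a1)/2)])
    o=np.array(o);print("axis pts",o.round(1).tolist(),"yaw",np.degrees(np.arctan2(o[-1,1]-o[0,1],o[-1,0]-o[0,0])).round(2))
    return o
E
python3 - <<'E'
from h import *
import pickle
f=pickle.load(open("w7.pkl","rb"))
for dz in (0,2): rollpose(f,[(220,225,400),(290,226.5,397),(365,228,392.5)],dz=dz)
cv=lambda p:((p[0]+.5)/2-.5+150,(p[1]+.5)/2-.5)
a=onz(f,*cv((533,98)),43);b=onz(f,*cv((512,388)),43);print("fence",a.round(1),b.round(1),np.degrees(np.arctan2(b[1]-a[1],b[0]-a[0])))
print("ridge end",onz(f,*cv((340,120)),12).round(1))
print("board edge",onz(f,*cv((679,90)),9).round(1),onz(f,*cv((653,320)),9).round(1))
E
```

```text
axis pts [[497.8, 128.2, 25.5], [517.7, 127.5, 25.4], [540.1, 126.4, 25.2]] yaw -2.37
axis pts [[497.9, 128.2, 25.3], [517.7, 127.5, 25.2], [539.9, 126.5, 25.0]] yaw -2.37
fence [468.2 189.   43. ] [547.1 186.6  43. ] -1.707830311219824
ridge end [467. 137.  12.]
board edge [460.  242.7   9. ] [530.1 240.9   9. ]
```

The wrist picture shows the roller's near end. Skew is now only about -1°, and the axis is ≈9 mm before the crest. Continuing over the crest.

{"api": "jog_arm", "payload": {
  "series": [
    [[-0.1, 1.5, 0.3], [0, 0, 0], 0],
    [[-0.2, 3, 0.55], [0, 0, 0], 0],
    [[-0.2, 4.5, 0.8], [0, 0, 0], 0],
    [[-0.2, 6, 1.0], [0, 0, 0], 0],
    [[-0.2, 6, 1.0], [0, 0, 0], 0]
  ]
}}

```text
time_s: 25.12
ee_pos: [592.1, 139.1, 287.5]
ee_rot: [-178.9, 0.1, 88.8]
force: [-2.0, -1.5, 6.1]
gripper_width: 32.1
```

Run:
```python
from h import *
m=sense(4)
```

```text
t 25.27 pos [592.09 139.   287.52] rot [-1.7893e+02  7.0000e-02  8.8830e+01] F [-2.12 -1.31  5.59] T [-0.47  0.06 -0.07] w 31.5
P 9.89 tot 10.2 cx 43 cy -17
```

{"api": "jog_arm", "payload": {
  "series": [
    [[-0.2, 1.5, 0.25], [0, 0, 0], 0],
    [[-0.4, 3, 0.45], [0, 0, 0], 0],
    [[-0.5, 4.5, 0.65], [0, 0, 0], 0],
    [[-0.5, 6, 0.8], [0, 0, 0], 0],
    [[-0.5, 6, 0.8], [0, 0, 0], 0]
  ]
}}

```text
time_s: 25.73
ee_pos: [591.4, 145.5, 288.3]
ee_rot: [-178.9, 0.0, 88.8]
force: [-1.1, -1.5, 5.6]
gripper_width: 31.6
```

Run:
```python
from h import *
m=sense(4)
```

```text
t 25.88 pos [591.41 145.16 288.27] rot [-1.7889e+02  6.0000e-02  8.8830e+01] F [-1.7  -1.28  5.44] T [-0.31  0.14 -0.06] w 31.5
P 9.74 tot 9.97 cx 26 cy -2
```

{"api": "jog_arm", "payload": {
  "series": [
    [[-0.1, 1, 0.1], [0, 0, 0], 0],
    [[-0.2, 2, 0.2], [0, 0, 0], 0],
    [[-0.3, 3, 0.3], [0, 0, 0], 0],
    [[-0.3, 4, 0.35], [0, 0, 0], 0],
    [[-0.3, 4, 0.35], [0, 0, 0], 0]
  ]
}}

```text
time_s: 26.35
ee_pos: [591.1, 149.4, 288.6]
ee_rot: [-178.9, 0.0, 88.8]
force: [-0.2, -0.8, 4.5]
gripper_width: 31.6
```

Run:
```python
from h import *
import pickle
m=sense(4)
f=grab("wrist");pickle.dump(f,open("w8.pkl","wb"))
cv2.imwrite("pics/w8.png",cv2.resize(f["pixels"][0:300,150:500,::-1],None,fx=2,fy=2,interpolation=cv2.INTER_CUBIC))
```

```text
t 26.5 pos [591.09 149.21 288.63] rot [-1.7889e+02  5.0000e-02  8.8820e+01] F [-1.48 -0.56  4.44] T [-0.22  0.04 -0.05] w 31.8
P 8.74 tot 8.88 cx 34 cy -10
```

View pics/w8.png

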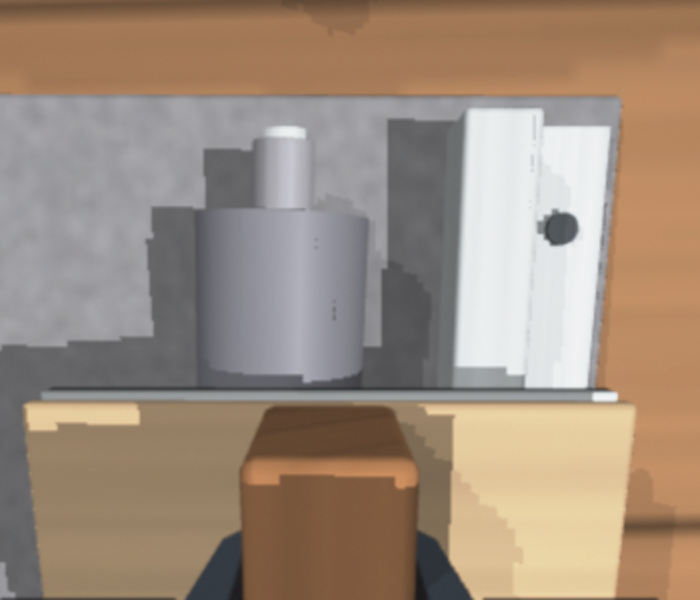

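Run:
```python
from h import *
import pickle
f=pickle.load(open("w8.pkl","rb"))
rollpose(f,[(220,196,369),(290,198.5,366.5),(360,201,363)],dz=3)
cv=lambda p:((p[0]+.5)/2-.5+150,(p[1]+.5)/2-.5)
a=onz(f,*cv((466,110)),43);b=onz(f,*cv((454,385)),43);print("fence",a.round(1),b.round(1),np.degrees(np.arctan2(b[1]-a[1],b[0]-a[0])))
```

```text
axis pts [[495.9, 136.3, 25.1], [515.7, 135.6, 25.0], [536.5, 134.7, 24.6]] yaw -2.24
fence [468.6 188.1  43. ] [544.4 186.5  43. ] -1.209856346600317
```

Roller ≈1 mm before the crest, skew ≈-1°. Over the top and down, keeping P≈9 N.

{"api": "jog_arm", "payload": {
  "series": [
    [[-0.1, 2, 0], [0, 0, 0], 0],
    [[-0.2, 4, 0], [0, 0, 0], 0],
    [[-0.2, 6, 0], [0, 0, 0], 0],
    [[-0.2, 8, 0], [0, 0, 0], 0],
    [[-0.2, 8, 0], [0, 0, 0], 0]
  ]
}}

```text
time_s: 27.02
ee_pos: [590.9, 157.8, 288.7]
ee_rot: [-178.9, 0.0, 88.8]
force: [-1.1, 1.5, 4.4]
gripper_width: 31.9
```

Run:
```python
from h import *
m=sense(4)
```

```text
t 27.17 pos [590.89 157.37 288.71] rot [-1.789e+02  3.000e-02  8.883e+01] F [-1.91  0.98  4.54] T [ 0.   -0.03 -0.01] w 31.5
P 8.84 tot 9.1 cx 52 cy -25
```

{"api": "jog_arm", "payload": {
  "series": [
    [[0, 1, -0.05], [0, 0, 0], 0],
    [[-0.1, 2.5, -0.1], [0, 0, 0], 0],
    [[-0.1, 4, -0.2], [0, 0, 0], 0],
    [[-0.1, 5, -0.3], [0, 0, 0], 0],
    [[-0.1, 5, -0.3], [0, 0, 0], 0]
  ]
}}

```text
time_s: 27.63
ee_pos: [590.8, 162.7, 288.5]
ee_rot: [-178.9, 0.0, 88.8]
force: [-1.2, 1.2, 5.9]
gripper_width: 32.2
```

Run:
```python
from h import *
m=sense(4)
```

```text
t 27.78 pos [590.82 162.58 288.46] rot [-1.7891e+02  1.0000e-02  8.8830e+01] F [-1.36  1.35  5.06] T [ 0.12 -0.04  0.01] w 31.8
P 9.36 tot 9.55 cx 37 cy -19
```

{"api": "jog_arm", "payload": {
  "series": [
    [[0, 1, -0.1], [0, 0, 0], 0],
    [[-0.1, 2.5, -0.2], [0, 0, 0], 0],
    [[-0.1, 4, -0.4], [0, 0, 0], 0],
    [[-0.1, 5, -0.5], [0, 0, 0], 0],
    [[-0.1, 5, -0.5], [0, 0, 0], 0]
  ]
}}

```text
time_s: 28.25
ee_pos: [590.7, 168.1, 288.0]
ee_rot: [-178.9, -0.0, 88.8]
force: [-0.6, 1.6, 5.1]
gripper_width: 31.3
```

Run:
```python
from h import *
m=sense(4)
```

```text
t 28.4 pos [590.76 168.03 288.08] rot [-1.7893e+02 -4.0000e-02  8.8840e+01] F [-1.4   1.8   5.01] T [ 0.23 -0.06  0.04] w 32.2
P 9.31 tot 9.58 cx 41 cy -19
```

{"api": "jog_arm", "payload": {
  "series": [
    [[0, 1, -0.1], [0, 0, 0], 0],
    [[-0.1, 2, -0.25], [0, 0, 0], 0],
    [[-0.1, 3, -0.4], [0, 0, 0], 0],
    [[-0.1, 4, -0.5], [0, 0, 0], 0],
    [[-0.1, 4, -0.5], [0, 0, 0], 0]
  ]
}}

```text
time_s: 28.87
ee_pos: [590.7, 172.4, 287.6]
ee_rot: [-178.9, -0.1, 88.8]
force: [-0.2, 3.8, 5.8]
gripper_width: 32.1
```

Run:
```python
from h import *
m=sense(4)
```

```text
t 29.02 pos [590.67 172.21 287.63] rot [-1.7894e+02 -6.0000e-02  8.8840e+01] F [-0.62  3.07  5.16] T [ 0.37 -0.08  0.05] w 32.2
P 9.46 tot 9.97 cx 23 cy -34
```

{"api": "jog_arm", "payload": {
  "series": [
    [[0, 1, -0.15], [0, 0, 0], 0],
    [[-0.1, 2, -0.3], [0, 0, 0], 0],
    [[-0.1, 3, -0.45], [0, 0, 0], 0],
    [[-0.1, 4, -0.6], [0, 0, 0], 0],
    [[-0.1, 4, -0.6], [0, 0, 0], 0]
  ]
}}

```text
time_s: 29.48
ee_pos: [590.7, 176.4, 287.0]
ee_rot: [-179.0, -0.1, 88.8]
force: [-1.1, 3.0, 5.0]
gripper_width: 31.9
```

Run:
```python
from h import *
m=sense(4)
```

```text
t 29.63 pos [590.58 176.26 287.02] rot [-1.7894e+02 -7.0000e-02  8.8840e+01] F [-1.15  3.23  5.01] T [ 0.47 -0.13  0.06] w 31.9
P 9.31 tot 9.92 cx 42 cy -28
```

{"api": "jog_arm", "payload": {
  "series": [
    [[0, 1, -0.15], [0, 0, 0], 0],
    [[-0.1, 2, -0.3], [0, 0, 0], 0],
    [[-0.1, 3, -0.5], [0, 0, 0], 0],
    [[-0.1, 4, -0.65], [0, 0, 0], 0],
    [[-0.1, 4, -0.65], [0, 0, 0], 0]
  ]
}}

```text
time_s: 30.1
ee_pos: [590.7, 180.4, 286.3]
ee_rot: [-179.0, -0.1, 88.9]
force: [0.7, 1.5, 3.3]
gripper_width: 31.8
```

Run:
```python
from h import *
m=sense(4)
```

```text
t 30.25 pos [590.74 180.27 286.38] rot [-1.7899e+02 -8.0000e-02  8.8850e+01] F [0.94 1.86 3.11] T [ 0.32 -0.58  0.13] w 31.6
P 7.41 tot 7.7 cx 50 cy -14
```

{"api": "jog_arm", "payload": {
  "series": [
    [[0.1, 0.8, -0.15], [0, 0, 0], 0],
    [[0.2, 1.6, -0.25], [0, 0, 0], 0],
    [[0.3, 2.4, -0.35], [0, 0, 0], 0],
    [[0.3, 3, -0.4], [0, 0, 0], 0],
    [[0.3, 3, -0.4], [0, 0, 0], 0]
  ]
}}

```text
time_s: 30.72
ee_pos: [591.0, 183.1, 285.9]
ee_rot: [-179.0, -0.0, 88.9]
force: [1.4, 0.1, 3.2]
gripper_width: 31.6
```

Run:
```python
from h import *
import pickle
m=sense(4)
f=grab("wrist");pickle.dump(f,open("w9.pkl","wb"))
cv2.imwrite("pics/w9.png",cv2.resize(f["pixels"][0:300,150:500,::-1],None,fx=2,fy=2,interpolation=cv2.INTER_CUBIC))
```

```text
t 30.87 pos [591.05 182.99 285.94] rot [-1.7899e+02 -4.0000e-02  8.8850e+01] F [1.2  0.1  3.21] T [-0.2  -0.62  0.04] w 31.7
P 7.51 tot 7.6 cx 47 cy -30
```

View pics/w9.png

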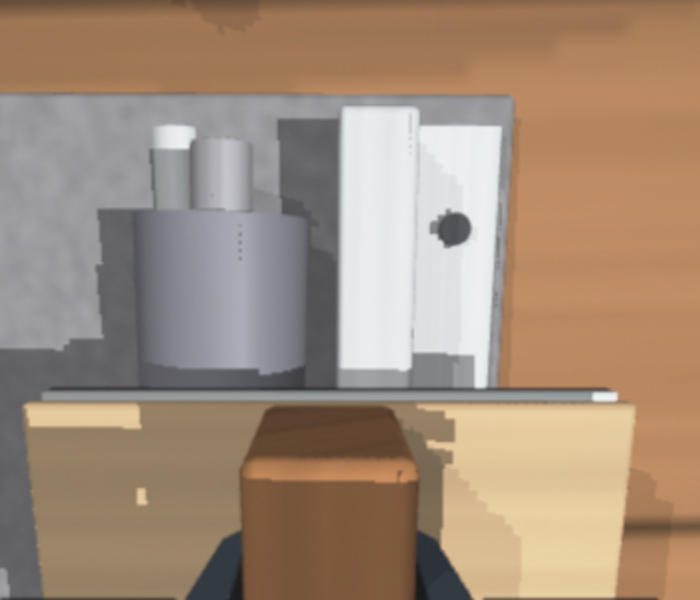

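Run:
```python
from h import *
import pickle
f=pickle.load(open("w9.pkl","rb"))
rollpose(f,[(220,135,309),(290,137,307),(365,139,305)],dz=0)
cv=lambda p:((p[0]+.5)/2-.5+150,(p[1]+.5)/2-.5)
a=onz(f,*cv((341,110)),43);b=onz(f,*cv((339,385)),43);print("fence",a.round(1),b.round(1),np.degrees(np.arctan2(b[1]-a[1],b[0]-a[0])))
```

```text
axis pts [[496.0, 153.1, 25.1], [515.8, 152.0, 25.1], [538.1, 150.7, 25.1]] yaw -3.16
fence [468.9 187.8  43. ] [543.8 186.1  43. ] -1.3336296030280397
```

Past the ridge: about 9–14 mm to the fence, skew ≈-1.9°. Rolling on.

{"api": "jog_arm", "payload": {
  "series": [
    [[0.2, 3, 0], [0, 0, 0], 0],
    [[0.4, 6, 0], [0, 0, 0], 0],
    [[0.6, 10, 0], [0, 0, 0], 0],
    [[0.8, 13, 0], [0, 0, 0], 0],
    [[0.8, 14, 0], [0, 0, 0], 0]
  ]
}}

```text
time_s: 31.38
ee_pos: [591.8, 197.7, 286.0]
ee_rot: [-179.0, -0.1, 88.9]
force: [1.9, -0.4, 3.6]
gripper_width: 31.9
```

Run:
```python
from h import *
m=sense(4)
```

```text
t 31.53 pos [591.77 197.33 285.93] rot [-1.7898e+02 -5.0000e-02  8.8870e+01] F [ 1.29 -0.06  3.55] T [-0.28 -0.49  0.06] w 31.7
P 7.85 tot 7.96 cx 25 cy -34
```

{"api": "jog_arm", "payload": {
  "series": [
    [[0.1, 1, 0], [0, 0, 0], 0],
    [[0.1, 2, 0], [0, 0, 0], 0],
    [[0.2, 3, 0], [0, 0, 0], 0],
    [[0.2, 4, 0], [0, 0, 0], 0],
    [[0.2, 4, 0], [0, 0, 0], 0]
  ]
}}

```text
time_s: 32.0
ee_pos: [592.0, 201.1, 285.9]
ee_rot: [-179.0, -0.0, 88.9]
force: [0.9, -1.0, 3.3]
gripper_width: 31.5
```

Run:
```python
from h import *
m=sense(4)
```

```text
t 32.15 pos [591.97 201.03 285.91] rot [-1.7897e+02 -3.0000e-02  8.8860e+01] F [ 0.58 -0.93  3.12] T [-0.6  -0.51 -0.01] w 31.9
P 7.42 tot 7.5 cx 51 cy -53
```

{"api": "jog_arm", "payload": {
  "series": [
    [[0.1, 1, 0], [0, 0, 0], 0],
    [[0.1, 2, 0], [0, 0, 0], 0],
    [[0.1, 3, 0], [0, 0, 0], 0],
    [[0.1, 3, 0], [0, 0, 0], 0],
    [[0.1, 3, 0], [0, 0, 0], 0]
  ]
}}

```text
time_s: 32.62
ee_pos: [592.0, 204.2, 285.9]
ee_rot: [-179.0, -0.0, 88.9]
force: [0.9, -1.5, 3.5]
gripper_width: 31.6
```

Run:
```python
from h import *
import pickle
m=sense(4)
f=grab("wrist");pickle.dump(f,open("w10.pkl","wb"))
cv2.imwrite("pics/w10.png",cv2.resize(f["pixels"][0:300,150:500,::-1],None,fx=2,fy=2,interpolation=cv2.INTER_CUBIC))
```

```text
t 32.77 pos [592.03 204.13 285.91] rot [-1.7897e+02 -5.0000e-02  8.8850e+01] F [ 1.01 -1.14  3.42] T [-0.58 -0.47 -0.01] w 31.5
P 7.72 tot 7.87 cx 31 cy -41
```

View pics/w10.png

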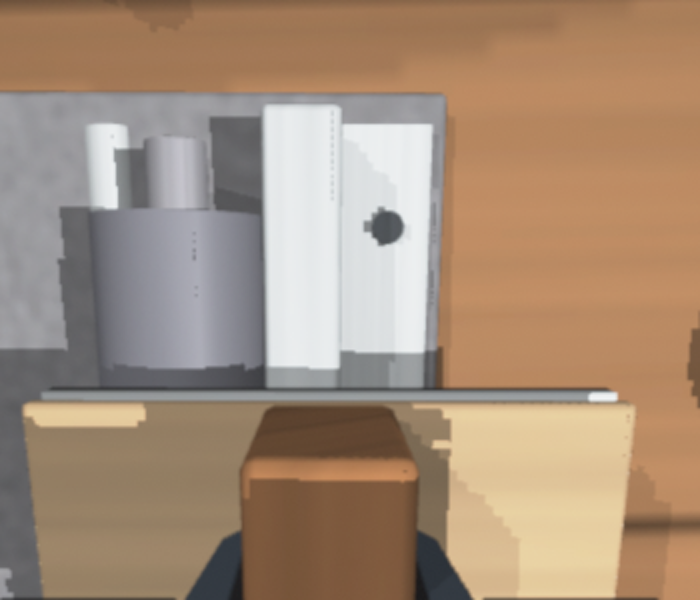

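{"api": "jog_arm", "payload": {
  "series": [
    [[0, 1, 0], [0, 0, 0], 0],
    [[0.1, 2, 0], [0, 0, 0], 0],
    [[0.1, 3, 0], [0, 0, 0], 0],
    [[0.1, 4, 0], [0, 0, 0], 0],
    [[0.1, 4, 0], [0, 0, 0], 0]
  ]
}}

```text
time_s: 33.28
ee_pos: [592.1, 207.9, 285.8]
ee_rot: [-178.9, 0.0, 88.9]
force: [1.0, -3.9, 3.6]
gripper_width: 31.6
```

```bash
cat >> h.py <<'E'
def rolledge(f,rows,zb=9.0,dz=0.,k=2,ox=150,oy=0,R=25.05):
    cv=lambda p:((p[0]+.5)/k-.5+ox,(p[1]+.5)/k-.5+oy)
    o=[]
    for r,l in rows:
        cc,d=ray(f,*cv((l,r)));h=cc[2]-(zb+25+dz)
        a=np.arctan2(d[1],-d[2]) # tangent on -y side: axis angle b with sin(b-a)=R cos(b)/h
        b=a
        for _ in range(30): b=a+np.arcsin(R*np.cos(b)/h)
        o.append([cc[0]+d[0]/-d[2]*h,cc[1]+np.tan(b)*h])
    o=np.array(o);print("axis pts",o.round(1).tolist(),"yaw",np.degrees(np.arctan2(o[-1,1]-o[0,1],o[-1,0]-o[0,0])).round(2))
E
python3 - <<'E'
from h import *
import pickle
m=sense(4)
f=pickle.load(open("w9.pkl","rb"));rolledge(f,[(220,135),(290,137),(365,139)])
f=pickle.load(open("w10.pkl","rb"));rolledge(f,[(220,90.5),(290,95),(365,99.5)])
f=grab("wrist");pickle.dump(f,open("w11.pkl","wb"))
cv2.imwrite("pics/w11.png",cv2.resize(f["pixels"][0:300,150:500,::-1],None,fx=2,fy=2,interpolation=cv2.INTER_CUBIC))
E
```

```text
t 33.43 pos [592.12 207.84 285.85] rot [-1.7896e+02 -1.0000e-02  8.8850e+01] F [ 0.61 -4.12  3.19] T [-1.3  -0.46 -0.11] w 32.2
P 7.49 tot 8.57 cx 43 cy -50
axis pts [[495.5, 153.0], [515.3, 151.9], [537.6, 150.7]] yaw -3.15
axis pts [[496.1, 161.4], [515.9, 160.8], [538.3, 160.0]] yaw -1.94
```

View pics/w11.png

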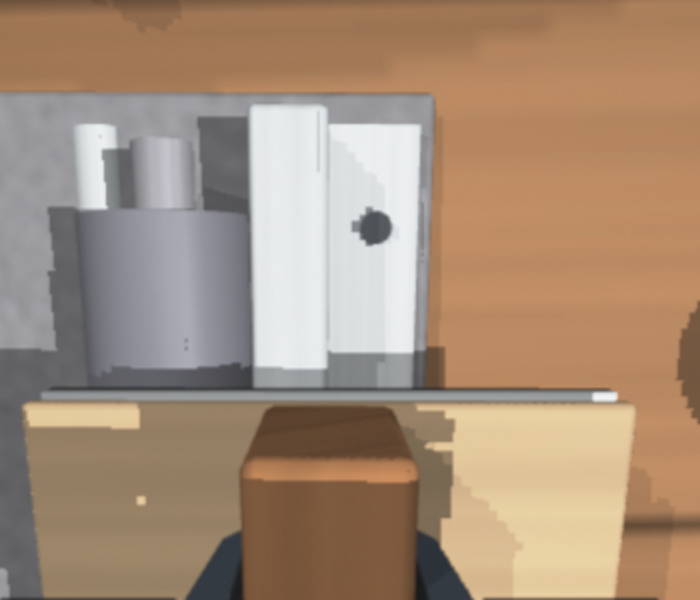

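Run:
```python
from h import *
import pickle
f=pickle.load(open("w11.pkl","rb"));rolledge(f,[(220,78),(290,83.5),(365,89)])
g=f["pixels"][100:195,180:205].astype(int)
# refine left edge: gradient per row
cv=lambda p:((p[0]+.5)/2-.5+150,(p[1]+.5)/2-.5)
a=onz(f,*cv((250,110)),43);b=onz(f,*cv((253,385)),43);print("fence",a.round(1),b.round(1),np.degrees(np.arctan2(b[1]-a[1],b[0]-a[0])))
m=sense(3)
```

```text
axis pts [[496.0, 161.5], [515.9, 161.1], [538.2, 160.5]] yaw -1.37
fence [469.3 187.8  43. ] [544.2 185.3  43. ] -1.9643206011927068
t 33.63 pos [592.12 208.03 285.88] rot [-1.7896e+02 -4.0000e-02  8.8850e+01] F [ 1.09 -3.89  3.43] T [-1.29 -0.47 -0.09] w 31.8
P 7.73 tot 8.72 cx 28 cy -53
```

Roller yaw is -1.4° against the fence's about -1.2° and Fy≈-4 N, so it is home. One more small nudge, then lift straight up.

{"api": "jog_arm", "payload": {
  "series": [
    [[0, 0.7, 0], [0, 0, 0], 0],
    [[0, 1.4, 0], [0, 0, 0], 0],
    [[0, 2, 0], [0, 0, 0], 0],
    [[0, 2, 0], [0, 0, 0], 0],
    [[0, 2, 0], [0, 0, 0], 0]
  ]
}}

```text
time_s: 34.1
ee_pos: [592.1, 210.2, 285.9]
ee_rot: [-179.0, -0.1, 88.9]
force: [0.7, -2.8, 3.5]
gripper_width: 32.1
```

Run:
```python
from h import *
m=sense(4)
```

```text
t 34.25 pos [592.09 210.19 285.89] rot [-1.7896e+02 -6.0000e-02  8.8850e+01] F [ 0.78 -3.38  3.55] T [-1.12 -0.49 -0.07] w 31.7
P 7.85 tot 8.58 cx 39 cy -46
```

{"api": "jog_arm", "payload": {
  "series": [
    [[0, 0, 0.4], [0, 0, 0], 0],
    [[0, 0, 0.9], [0, 0, 0], 0],
    [[0, 0, 1.6], [0, 0, 0], 0],
    [[0, 0, 3], [0, 0, 0], 0],
    [[0, 0, 6], [0, 0, 0], 0]
  ]
}}

```text
time_s: 34.72
ee_pos: [591.2, 210.6, 290.3]
ee_rot: [-178.7, -0.1, 88.8]
force: [-1.3, -0.0, -4.9]
gripper_width: 31.6
```

{"api": "jog_arm", "payload": {
  "series": [
    [[0, 0, 10], [0, 0, 0], 0],
    [[0, 0, 20], [0, 0, 0], 0],
    [[0, 0, 35], [0, 0, 0], 0],
    [[0, 0, 50], [0, 0, 0], 0],
    [[0, 0, 50], [0, 0, 0], 0]
  ]
}}

```text
time_s: 35.13
ee_pos: [591.9, 211.1, 344.4]
ee_rot: [-179.1, -0.3, 88.8]
force: [1.1, 0.3, -3.0]
gripper_width: 31.9
```

Run:
```python
from h import *
import pickle
m=sense(3)
f=grab("wrist");pickle.dump(f,open("w12.pkl","wb"))
cv2.imwrite("pics/w12.png",cv2.resize(f["pixels"][0:300,50:450,::-1],None,fx=2,fy=2,interpolation=cv2.INTER_CUBIC))
g=grab("side");cv2.imwrite("pics/s12.png",cv2.resize(g["pixels"][190:320,220:410,::-1],None,fx=4,fy=4,interpolation=cv2.INTER_CUBIC))
```

```text
t 35.23 pos [591.15 210.7  341.17] rot [-1.7877e+02 -1.4000e-01  8.8820e+01] F [ 0.43 -0.26 -4.03] T [ 0.06 -0.04  0.01] w 31.8
P 0.27 tot 0.57 cx -226 cy 444
```

View pics/w12.png

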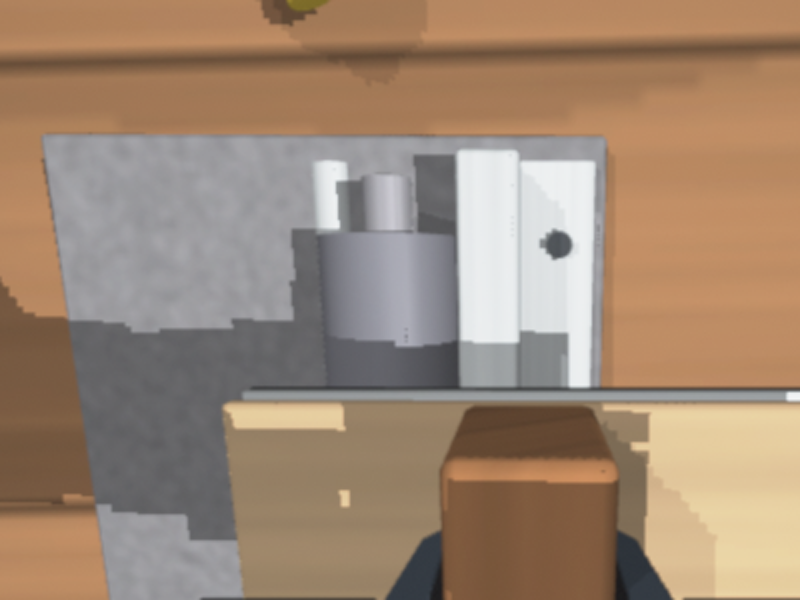

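View pics/s12.png

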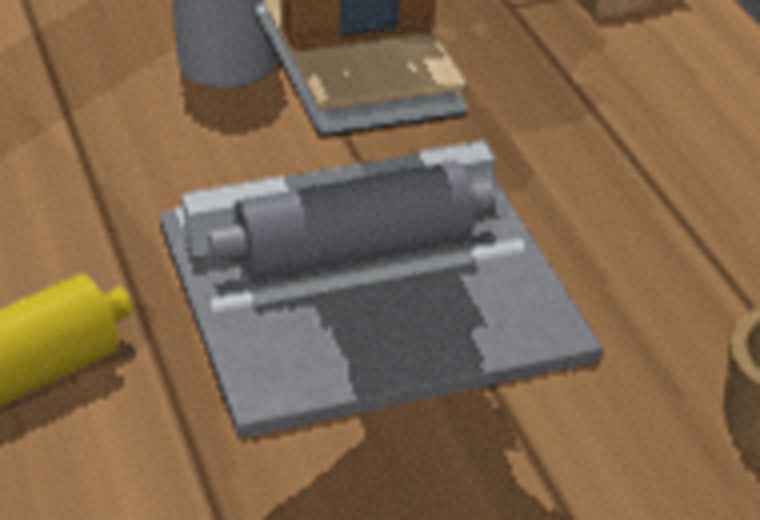

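The side picture shows the roller lying along the fence at about (360,225), past the ridge, and the wrist view agrees. Now I'll carry the float back over the open bench on the -y side of the board and level it.

{"api": "jog_arm", "payload": {
  "series": [
    [[-3, -35, 0], [-0.001, -0.006, 0], 0],
    [[-6, -72, 0], [-0.002, -0.012, 0], 0],
    [[-10, -110, 0], [-0.0035, -0.018, 0], 0],
    [[-14, -148, 0], [-0.0035, -0.0236, 0], 0],
    [[-18, -185, 0], [-0.0035, -0.0236, 0], 0]
  ]
}}

```text
time_s: 35.8
ee_pos: [572.1, 24.0, 338.3]
ee_rot: [-179.8, 0.1, 88.9]
force: [0.5, 0.3, -4.0]
gripper_width: 32.2
```

{"api": "jog_arm", "payload": {
  "series": [
    [[-3, -37, 0], [0, 0, 0], 0],
    [[-6, -74, 0], [0, 0, 0], 0],
    [[-9, -110, 0], [0, 0, 0], 0],
    [[-12, -135, -15], [0, 0, 0], 0],
    [[-12, -135, -30], [0, 0, 0], 0]
  ]
}}

```text
time_s: 36.22
ee_pos: [559.6, -115.6, 308.1]
ee_rot: [-179.9, 0.3, 88.6]
force: [-0.6, 0.3, -4.7]
gripper_width: 31.7
```

Run:
```python
from h import *
m=sense(4)
```

```text
t 36.37 pos [ 559.44 -111.24  306.62] rot [-1.7956e+02  5.0000e-02  8.8780e+01] F [-0.5   0.81 -4.75] T [ 0.09  0.02 -0.02] w 31.4
P -0.45 tot 1.05 cx -208 cy 212
```

{"api": "jog_arm", "payload": {
  "series": [
    [[0, 0, -18], [0, -0.005, 0], 0],
    [[0, 0, -36], [0, -0.0098, 0], 0],
    [[0, 0, -54], [0, -0.0098, 0], 0],
    [[0, 0, -66], [0, -0.0098, 0], 0],
    [[0, 0, -70], [0, -0.0098, 0], 0]
  ]
}}

```text
time_s: 36.83
ee_pos: [559.9, -109.5, 236.6]
ee_rot: [179.9, 0.0, 89.0]
force: [-0.4, -0.5, -4.8]
gripper_width: 31.7
```

Run:
```python
from h import *
m=sense(4)
```

```text
t 36.98 pos [ 560.63 -110.13  238.54] rot [1.7964e+02 8.0000e-02 8.8910e+01] F [ 0.07 -0.32 -4.23] T [0.07 0.01 0.03] w 31.7
P 0.07 tot 0.34 cx -349 cy 1889
```

{"api": "jog_arm", "payload": {
  "series": [
    [[0, 0, -4], [0, 0.004, 0], 0],
    [[0, 0, -8], [0, 0.004, 0], 0],
    [[0, 0, -10], [0, 0.004, 0], 0],
    [[0, 0, -11], [0, 0.004, 0], 0],
    [[0, 0, -11], [0, 0.004, 0], 0]
  ]
}}

```text
time_s: 37.45
ee_pos: [560.6, -110.4, 227.7]
ee_rot: [179.8, 0.1, 88.9]
force: [-0.6, -0.6, -4.7]
gripper_width: 31.6
```

Run:
```python
from h import *
m=sense(4)
```

```text
t 37.6 pos [ 560.78 -110.41  228.01] rot [1.798e+02 1.000e-01 8.889e+01] F [ 0.12 -0.18 -4.18] T [0.04 0.02 0.03] w 32.1
P 0.12 tot 0.25 cx -422 cy 691
```

{"api": "jog_arm", "payload": {
  "series": [
    [[0, 0, -0.7], [0, 0, 0], 0],
    [[0, 0, -1.4], [0, 0, 0], 0],
    [[0, 0, -2], [0, 0, 0], 0],
    [[0, 0, -2], [0, 0, 0], 0],
    [[0, 0, -2], [0, 0, 0], 0]
  ]
}}

```text
time_s: 38.07
ee_pos: [560.8, -110.4, 226.1]
ee_rot: [179.8, 0.1, 88.9]
force: [-0.0, 0.3, -3.5]
gripper_width: 31.8
```

Run:
```python
from h import *
m=sense(4)
```

```text
t 38.22 pos [ 560.82 -110.42  226.1 ] rot [1.7979e+02 1.1000e-01 8.8890e+01] F [ 0.25  0.11 -3.16] T [ 0.05  0.07 -0.01] w 31.9
P 1.14 tot 1.18 cx -112 cy 25
```

Touching the bench. A little further down, then I'll release.

{"api": "jog_arm", "payload": {
  "series": [
    [[0, 0, -0.3], [0, 0, 0], 0],
    [[0, 0, -0.6], [0, 0, 0], 0],
    [[0, 0, -0.6], [0, 0, 0], 0],
    [[0, 0, -0.6], [0, 0, 0], 0],
    [[0, 0, -0.6], [0, 0, 0], 0]
  ]
}}

```text
time_s: 38.68
ee_pos: [560.8, -110.4, 225.8]
ee_rot: [179.8, 0.1, 88.9]
force: [-1.1, -0.9, 1.0]
gripper_width: 31.8
```

Run:
```python
from h import *
m=sense(4)
```

```text
t 38.83 pos [ 560.81 -110.41  225.72] rot [1.7978e+02 1.1000e-01 8.8900e+01] F [-0.88 -0.77  1.67] T [0.29 0.41 0.03] w 31.5
P 5.97 tot 6.09 cx -36 cy 77
```

{"api": "jog_arm", "payload": {
  "series": [
    [[0, 0, 0], [0, 0, 0], 0.5],
    [[0, 0, 0], [0, 0, 0], 0.7],
    [[0, 0, 0], [0, 0, 0], 1],
    [[0, 0, 0], [0, 0, 0], 1],
    [[0, 0, 0], [0, 0, 0], 1]
  ]
}}

```text
time_s: 39.3
ee_pos: [560.9, -110.4, 225.7]
ee_rot: [179.8, 0.1, 88.9]
force: [-0.2, -0.5, 0.4]
gripper_width: 62.4
```

{"api": "jog_arm", "payload": {
  "series": [
    [[0, 0, 0], [0, 0, 0], 1],
    [[0, 0, 0], [0, 0, 0], 1],
    [[0, 0, 10], [0, 0, 0], 1],
    [[0, 0, 25], [0, 0, 0], 1],
    [[0, 0, 45], [0, 0, 0], 1]
  ]
}}

```text
time_s: 39.72
ee_pos: [560.5, -110.3, 270.6]
ee_rot: [179.9, 0.1, 88.9]
force: [-0.1, 0.0, 0.7]
gripper_width: 90.7
```

{"api": "jog_arm", "payload": {
  "series": [
    [[0, 0, 25], [0, 0, 0], 1],
    [[0, 0, 55], [0, 0, 0], 1],
    [[0, 0, 90], [0, 0, 0], 1],
    [[0, 0, 120], [0, 0, 0], 1],
    [[0, 0, 120], [0, 0, 0], 1]
  ]
}}

```text
time_s: 40.13
ee_pos: [561.5, -110.5, 398.4]
ee_rot: [179.1, 0.2, 88.9]
force: [0.7, 0.4, 1.4]
gripper_width: 91.3
```

Run:
```python
from h import *
import pickle
m=sense(2)
f=grab("wrist");cv2.imwrite("pics/w13.png",f["pixels"][:,:,::-1])
g=grab("side");cv2.imwrite("pics/s13.png",cv2.resize(g["pixels"][190:420,180:480,::-1],None,fx=2.6,fy=2.6,interpolation=cv2.INTER_CUBIC))
t=grab("top");cv2.imwrite("pics/t13.png",cv2.resize(t["pixels"][200:325,240:370,::-1],None,fx=4.8,fy=4.8,interpolation=cv2.INTER_CUBIC));cv2.imwrite("pics/t13f.png",t["pixels"][:,:,::-1])
```

```text
t 40.18 pos [ 560.95 -110.43  395.24] rot [179.42   0.18  88.9 ] F [0.47 0.52 0.08] T [0.04 0.03 0.04] w 91.3
P 4.38 tot 4.44 cx -30 cy -18
```

View pics/s13.png

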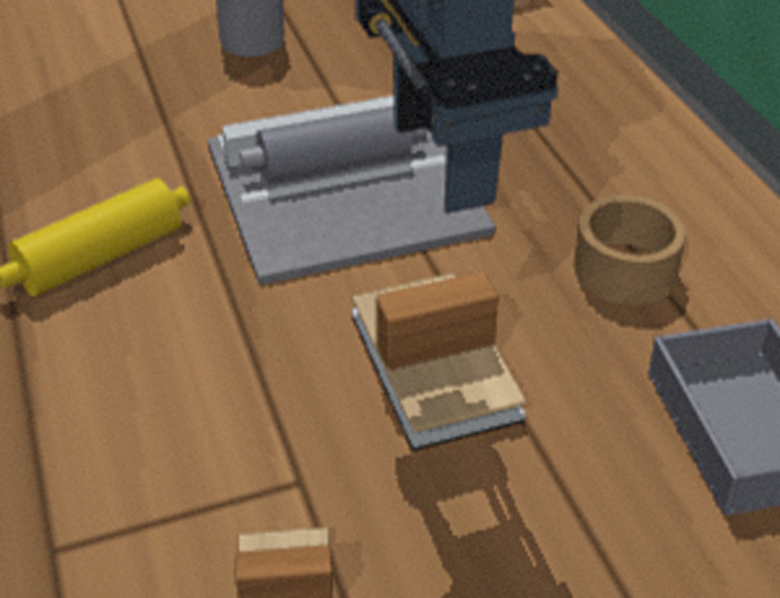

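View pics/t13.png

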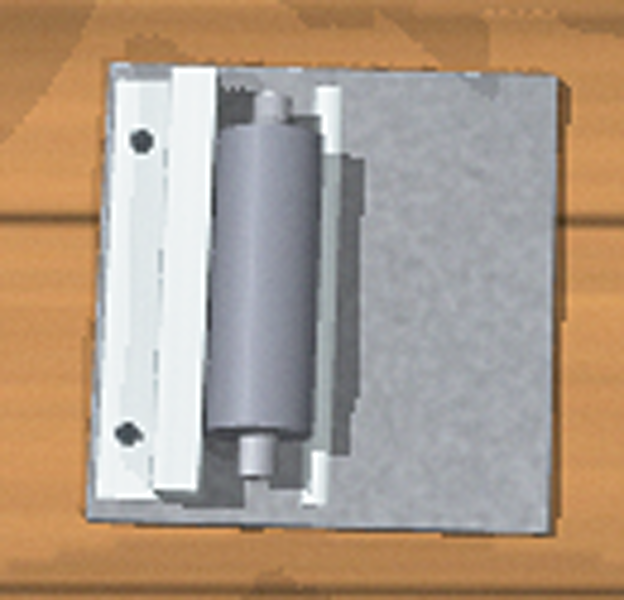

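View pics/w13.png

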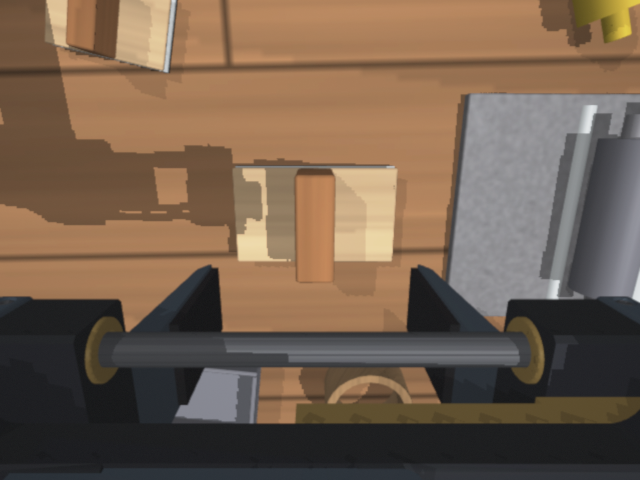

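The float stands flat and released at wrist px (315,213). In the top crop the roller's journal ends are at (273,92) and (255,479), and its body edges run 218–322 and 207–312 alongside the fence. I'll check the numbers.

Run:
```python
from h import *
t=grab("top")
cv=lambda p:((p[0]+.5)/4.8-.5+240,(p[1]+.5)/4.8-.5+200)
a=onz(t,*cv((272,92)),34);b=onz(t,*cv((255,479)),34);print("roller",a.round(1),b.round(1),((a+b)/2).round(1),np.degrees(np.arctan2(*(a-b)[[1,0]])))
a=onz(t,*cv((216,68)),43);b=onz(t,*cv((197,490)),43);print("fence",a.round(1),b.round(1),((a+b)/2).round(1),np.degrees(np.arctan2(*(a-b)[[1,0]])))
for n,u,v in(("tin",172,248),("tape",393,175),("tray",476,180)): print(n,t["pixels"][v,u])
```

```text
roller [655.9 158.2  34. ] [473.9 163.2  34. ] [564.9 160.7  34. ] -1.5987244817576818
fence [664.9 183.9  43. ] [467.5 188.8  43. ] [566.2 186.4  43. ] -1.4271385647776087
tin [225 231 233]
tape [187 138  83]
tray [140 163 143]
```

View pics/t13f.png

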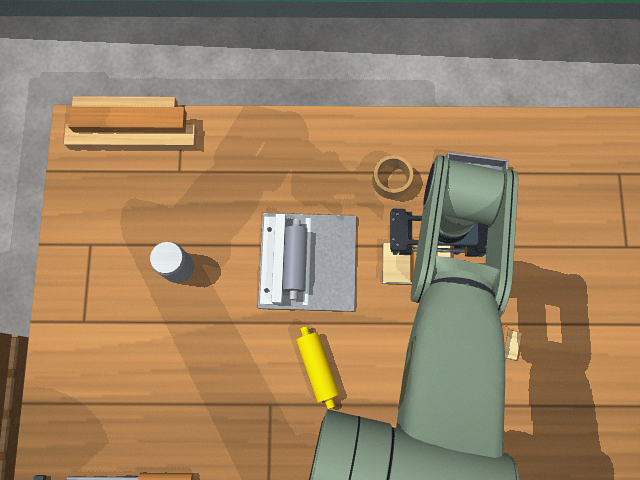

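Roller to fence face is 25.7 mm (nominal 25), parallel within 0.2°, with the middle about 1–2 mm off. The bystanders haven't moved. Handing in.

Run:
```python
from workcell import env
print(env.job_done())
```

```text
the job is handed in; nothing more can be done
None
```

The roller is home against the fence and the float is standing released, face down, on the bench on the near (-y) side of the board. I handed the job in at about 40 s; no verdict was reported.

**The roll:** I gripped the larger float by its handle and rolled the grey roller under its face. It met the ridge skewed: the near end climbed first and the skew grew. I rolled it back under the float, shifted and tilted the float about 1° so it pressed on the far end, and went over again following the rise. The fence then squared the roller.

**Forces:** pressing averaged 7–10 N at each pause, with a largest total of about 10.6 N against the 14 N limit. These are averages of noisy readings (about ±0.6 N) taken between moves, so short peaks during a move were not seen.

**Last checks (top, side and wrist pictures):**
- **Roller:** its axis is 25.7 mm from the fence face (nominal 25), within about 0.2° of parallel, and its middle is about 1–2 mm off the fence's.
- **Float:** it stands flat and clear of the board.
- **Bystanders:** the tin and tape are where they were. The tray showed no sign of moving, but the arm partly hid it in the last top picture.

**Disagreement:** the side camera read the roller's angle about 1.3° differently from the wrist camera, so I went by the wrist and top cameras.

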